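Load the ink lift, crank it up to the gauge collar and put the crank away

TASK

Set up the ink lift: stand all the squat yellow-lidded ink pots upright on its deck while the deck is still right down. Then take the crank handle out of the drawer of the little wooden box, fit it right down on the lift's square shaft, and wind it clockwise until the deck is level with the top of the brass collar on the gauge post. Finally take the crank off again, lay it flat in the drawer and shut the drawer fully; do not shift the collar or the other things on the table.

Things in the scene. Friction and masses are not known exactly. Their poses are not given: they have to be found in the camera images.
- pot_1: ink pot: squat round glass pot with a yellow lid, all one rigid piece, 52 mm diameter, 40 mm tall, about 0.11 kg; there are four alike, of which two to four are present in a run. Origin at the centre of its underside, z up the pot's axis.
- pot_2: ink pot: squat round glass pot with a yellow lid, all one rigid piece, 52 mm diameter, 40 mm tall, about 0.11 kg; there are four alike, of which two to four are present in a run. Origin at the centre of its underside, z up the pot's axis.
- pot_3: ink pot: squat round glass pot with a yellow lid, all one rigid piece, 52 mm diameter, 40 mm tall, about 0.11 kg; there are four alike, of which two to four are present in a run. Origin at the centre of its underside, z up the pot's axis.
- pot_4: ink pot: squat round glass pot with a yellow lid, all one rigid piece, 52 mm diameter, 40 mm tall, about 0.11 kg; there are four alike, of which two to four are present in a run. Origin at the centre of its underside, z up the pot's axis.
- jack: the ink lift, fixed to the table: low grey housing (top 45 mm high) on a dark base plate. Origin on the table at the lift's middle, own x from the drive shaft (at x = -90 mm, y = 0) to the deck (centre at x = +90 mm, y = 0). The gauge post, 10 mm thick and 150 mm high, stands at x = +90, y = +143 mm.
- deck_centre (a point): centre of the deck's upper face, on which the pots stand; axes as the lift's. The deck is an aluminium tray, inside 102 mm (own x) by 222 mm (own y), with a rim 6 mm high. Right down, this face is 60 to 63 mm above the table; it rises 12 mm for each full turn of the shaft, at most 60 mm.
- deck_mark (a point): tip of the small pointer on the deck's edge beside the gauge post; it is level with the deck's upper face (the face the pots stand on).
- collar_top (a point): centre of the upper face of the brass collar (26 mm diameter, 8 mm thick) on the gauge post; it marks the height wanted for the deck, 24 to 42 mm above the deck's lowest height, different in each run. It stays put by friction and must not be moved (more than 3 mm).
- jack_screw (a joint): turn of the drive shaft, rad; grows when wound clockwise seen from above, which raises the deck by 1.91 mm per rad. 0 to 1.2 at the start. Turns with about 0.1 N m and holds the deck wherever it is left.
- shaft_foot (a point): on the axis of the upright drive shaft at its foot, on the round shoulder (40 mm diameter, 57 mm above the table) on which the crank seats; turns with the shaft. Above it the shaft is a 16 mm square bar, 40 mm high, its faces square to this point's x and y, with a tapered nose 9 mm high on top.
- crank: crank handle, 0.25 kg, starts flat in the drawer: dark hub 40 mm square and 40 mm high, 20 mm square hole right through it; a flat arm (24 wide, 12 thick) runs from the hub's foot along own +x to an upright wooden grip at x = 65 mm. Origin: centre of the hole at the underside, z up; hole sides square to own x and y. Grip the hub across its own y faces. Fitted, its origin is at shaft_foot.
- crank_grip (a point): middle of the crank's wooden grip, a round sleeve 25 mm thick and 50 mm high that spins freely on its pin: it reaches from 14 to 64 mm above the crank's underside, this point is 40 mm above it and 65 mm from the hub's axis.
- toolbox: the little wooden box, fixed to the table, 200 mm (own x) by 170 mm (own y) by 105 mm high; one drawer, which slides out along own -x, towards the robot. Origin at the centre of its underside.
- toolbox_drawer0_handle (a point): middle of the drawer's handle, a round steel bar 85 mm long along the box's own y, 35 mm in front of the drawer's face and about 67 mm above the table; moves with the drawer.
- toolbox_drawer0 (a joint): how far the drawer is out, m: 0 shut, at most 0.134; about 1 N of friction, it stays where it is left. 0 to 0.01 at the start.
- drawer_floor (a point): centre of the drawer's inner floor, 22 mm above the table, axes as the box's; inside 155 mm (x) by 128 mm (y), walls 61 mm high. Moves with the drawer; the crank starts with its hub near x = -15, y = +30 mm here, its arm towards -y. The crank (64 mm high) must stand flat to pass under the box's top, 71 mm above this floor.
- mug: green mug, a bystander, 93 mm tall, 83 mm wide without its handle; origin under its centre.
- toy_globe: small toy globe on a red foot, a bystander, 36 mm wide, 50 mm tall; origin under its centre.
- pigment_jar: tall glass jar with a black lid, a bystander, 59 mm wide, 95 mm tall; origin under its centre.
There are look-alikes about, which are no part of the job. What is shaped like the pot_3 but pink is not meant.

How it is judged:
On the way, in this order (a step that is already met when the one before it is completed fails the run):
1. all the ink pots stand upright on the deck, let go, while it is still down (x of pot_1 in the frame of deck_centre between -0.045 and 0.045 m and y of pot_1 in the frame of deck_centre between -0.105 and 0.105 m and z of pot_1 in the frame of deck_centre between -0.006 and 0.006 m and angle between each of pot_1, pot_2, pot_3, pot_4's own z axis and vertical below 0.12 rad and x of pot_2 in the frame of deck_centre between -0.045 and 0.045 m and y of pot_2 in the frame of deck_centre between -0.105 and 0.105 m and z of pot_2 in the frame of deck_centre between -0.006 and 0.006 m and x of pot_3 in the frame of deck_centre between -0.045 and 0.045 m and y of pot_3 in the frame of deck_centre between -0.105 and 0.105 m and z of pot_3 in the frame of deck_centre between -0.006 and 0.006 m and x of pot_4 in the frame of deck_centre between -0.045 and 0.045 m and y of pot_4 in the frame of deck_centre between -0.105 and 0.105 m and z of pot_4 in the frame of deck_centre between -0.006 and 0.006 m and contact force between the fingers and pot_1 below 0.3 N and contact force between the fingers and pot_2 below 0.3 N and contact force between the fingers and pot_3 below 0.3 N and contact force between the fingers and pot_4 below 0.3 N and value of joint jack_screw below 3 rad), for 0.3 s.
2. the crank is fitted right down on the shaft (horizontal distance between crank and shaft_foot below 0.005 m and z of crank in the frame of shaft_foot between -0.005 and 0.006 m), for 0.2 s.
3. with the crank on the shaft, the deck is wound level with the top of the collar (all of step 2 and z of deck_mark in the frame of collar_top between -0.004 and 0.004 m), for 0.2 s.
4. the crank lies flat in the drawer (x of crank in the frame of drawer_floor between -0.08 and 0.08 m and y of crank in the frame of drawer_floor between -0.07 and 0.07 m and z of crank in the frame of drawer_floor between -0.006 and 0.008 m and angle between crank's own z axis and vertical below 0.12 rad), for 0.2 s.
At the end, for the whole second after the job is handed in: All ink pots that are present stand upright (within 7 degrees) inside the deck's rim, the deck's upper face is level with the collar's top within 4 mm, the crank lies flat in the drawer, and the drawer is shut within 6 mm (all of step 4 and x of pot_1 in the frame of deck_centre between -0.045 and 0.045 m and y of pot_1 in the frame of deck_centre between -0.105 and 0.105 m and z of pot_1 in the frame of deck_centre between -0.006 and 0.006 m and angle between each of pot_1, pot_2, pot_3, pot_4's own z axis and vertical below 0.12 rad and x of pot_2 in the frame of deck_centre between -0.045 and 0.045 m and y of pot_2 in the frame of deck_centre between -0.105 and 0.105 m and z of pot_2 in the frame of deck_centre between -0.006 and 0.006 m and x of pot_3 in the frame of deck_centre between -0.045 and 0.045 m and y of pot_3 in the frame of deck_centre between -0.105 and 0.105 m and z of pot_3 in the frame of deck_centre between -0.006 and 0.006 m and x of pot_4 in the frame of deck_centre between -0.045 and 0.045 m and y of pot_4 in the frame of deck_centre between -0.105 and 0.105 m and z of pot_4 in the frame of deck_centre between -0.006 and 0.006 m and linear speed of each of pot_1, pot_2, pot_3, pot_4, crank below 0.03 m/s and z of deck_mark in the frame of collar_top between -0.004 and 0.004 m and value of joint toolbox_drawer0 below 0.006 m); the robot touches nothing.
It fails at once if the shaft is turned without the crank on it (velocity of joint jack_screw above 0.5 rad/s and horizontal distance between crank and shaft_foot above 0.02 m).
It fails at once if the collar is moved by more than 3 mm (distance of collar_top from where it was at the start of the episode above 0.003 m).
It fails at once if a bystander is moved by more than 30 mm (distance of any of mug, toy_globe, pigment_jar from where it was at the start of the episode above 0.03 m).
Of pot_1, pot_2, pot_3, pot_4 only 2 to 4 are there at a start; the rules pass over those that are not, and their reading is None.
At some moment in a run one of pot_1, pot_2, pot_3, pot_4 may be knocked a few centimetres aside while the robot is not near it.
It also fails if it takes over 210 s, if anything falls off the work surface, if the arm or the gripper's body presses on something with over 40 N, if the wrist force passes 120 N, or if a joint passes its speed limit or range.

ROBOT

A 7-joint arm with a two-finger parallel gripper is mounted at the origin on the work surface; the furniture and walls round the work are solid. World frame = base frame: x ahead of the robot, y to its left, z up, the work surface at z = 0. Lengths are in m, angles in rad, forces in N, time in s.
With the tool pointing down it reaches from about 0.425 to 0.95 m from the base axis. Payload 16.7 kg.
Tool frame: the origin (TCP) lies between the finger pads; the fingertips stand ctrl.finger_overhang ahead of it and the grasp point (between the pads) lies 3 mm ahead of it (ctrl.finger_overhang is the distance from the TCP to the fingertips, in m); y points along the fingers, z is the direction in which the jaws open and shut, and the axes are right-handed (so a half turn about y gives the same grasp; the last joint's range is limited). The gripper opens to 94 mm and grips with 3 to 60 N. Pads are 16 mm wide; open, the fingers measure 119 mm over their backs; the gripper's body (75 mm by 177 mm) begins 78 mm behind the grasp point.
Start: joints at [1.054, 0.426, 0.074, 1.606, -0.034, 1.111, -0.067], TCP at [0.243, -0.63, 0.227] pointing down, gripper open.
Joint ranges: [-2.85, 2.85], [-0.5, 2.14], [-1.23, 1.37], [0.21, 2.46], [-1.02, 4.16], [0.16, 2.05], [-2.73, 2.73]. Speed limits (rad/s): [1.89, 1.89, 2.39, 2.39, 3.01, 3.01, 3.01].

INTERFACE

Orientations are given as a rotation vector (axis times angle).
In Python, from bench import get_state, optics, ticket, ctrl gives the robot as it stands.
- The arm moves only by the tool play_rows, never from a script. Its argument "series" is a list that holds one entry, the list of rows, each a list of 5 numbers: the shift along the tool's x, y, z in cm, then the turn about the tool's y in rad, then the closure, from 0 (fully open) to 1 (shut). In form: [[[tx, ty, tz, roll, claw], ...]]. A call has 1 to 12 rows; each row is the pose to reach, as a shift and turn from the pose commanded when the call began, along the tool's axes at that moment; what a row does not reach only later rows make up. A row lasts 1/8 s, in which the tool goes at most 62.5 mm and 10.7 degrees, less where a joint would pass 70% of its speed; a pose out of reach is approached as far as the arm can. A call with a gripper value outside its range is refused whole. The fingers move at their own pace and stop on an object; "newtons" is the grip in N (left out, the last holds). Time passes only in rows, so rows that repeat a pose let the fingers close. It gives the time, the measured TCP pose, the force and the opening at its end, in the units of the state.
- get_state(): the state, without advancing time (a new reading comes with each control period).
- optics.snapshot(name): name is "scene" or "top" or "wrist"; returns the picture (420x560x3 uint8, red, green, blue); there is no depth.
- optics.camera_model(name): a dict with "camera_matrix" (3x3 intrinsics, pixels), "k1" (the pictures are not rectified: a ray, as slopes to the right and down, at radius r is drawn at 1 + k1 r^2 times it, then the intrinsics apply), "camera_from_world" (4x4, takes a point from world to camera coordinates). Camera axes: x right, y up, looking along -z (the intrinsics and any distortion apply to the point x, -y, -z); pixel columns grow to the right and rows downward; lengths in m; the calibration is good to about 2 mm. A picture is of the moment at which its call begins: read the wrist's pose just before it. camera_model takes no time and is no camera call; for the wrist camera it gives the pose at the moment of the call.
- ticket.sign_off(): hands the job in, once; it reports no verdict.
The state is a dict: "time": time; "joints": joint angles; "dq": joint speeds; "effort": joint torques, N m; "position": TCP position; "tcp_rot": TCP orientation; "wrist_force": force on the tool from outside, world axes, zero at the start; "wrist_torque": the same for the moment, N m; "gripper_width": finger opening in m.
Only numpy, scipy, OpenCV 4.12 (cv2) and the standard library are available. Lean on these libraries where they do the work, as an engineer would, in place of code of your own. Each camera call takes 0.05 s, during which the arm holds its last target.

## Working session

There is one attempt and no reset: what is moved stays moved. The work goes in short steps, Python scripts to look and compute and a tool call to move; the robot and the scene stay as the last step left them, time stands still between calls to the robot, and variables do not carry over. Pictures are saved under pics/ and viewed, and the job is handed in when it is done.

Besides the shell and the picture viewer there is one more tool, called after ">>>" by a JSON object that holds its "fn" and its "kwargs", one argument or row to a line. play_rows: Moves the arm, as the interface text tells. Its arguments: {"type":"object","properties":{"series":{"type":"array","items":{"type":"array","items":{"type":"array","items":{"type":"number"}}}},"newtons":{"type":"number"}},"required":["series"]}

```bash
mkdir -p pics; ls; python3 - <<'E'
from bench import get_state, optics, ticket, ctrl
import cv2
s=get_state()
for k,v in s.items(): print(k,v)
print(ctrl.finger_overhang)
for n in ["scene","top","wrist"]:
    m=optics.camera_model(n); print(n,m)
    im=optics.snapshot(n); cv2.imwrite(f"pics/{n}0.png",im[:,:,::-1])
E
```

```text
pics
time 0.0
joints [ 1.05350951  0.42676866  0.07386764  1.60660644 -0.03413525  1.11079772
 -0.06710889]
dq [ 2.49896405e-04 -2.64008363e-03 -5.59569088e-05  1.72669224e-03
 -1.13351005e-03  9.16315713e-05  3.73124758e-04]
effort [ 1.36491626e-04 -9.35834384e+01  3.66644941e+00 -4.54189646e+01
 -4.88219003e-02  2.02123658e-02  1.54427848e-04]
position [ 0.24252066 -0.62948388  0.22675189]
tcp_rot [-0.37611483  2.02215555 -2.01952077]
wrist_force [-0.0158545   0.15115693  0.63963184]
wrist_torque [0.00495339 0.0145     0.00251531]
gripper_width 0.09401165067095342
0.022
scene {'camera_matrix': array([[456.58217933,   0.        , 275.89631644],
       [  0.        , 456.58217933, 206.54665597],
       [  0.        ,   0.        ,   1.        ]]), 'k1': 0.05170398587090714, 'camera_from_world': array([[ 0.88651495,  0.46255969,  0.01139166, -0.4827628 ],
       [-0.36981239,  0.69353467,  0.61826245,  0.1119996 ],
       [ 0.27808278, -0.55231168,  0.78588916, -1.23950776],
       [ 0.        ,  0.        ,  0.        ,  1.        ]])}
top {'camera_matrix': array([[432.30111327,   0.
[... 293 characters left out ...]
2061],
       [-0.08298583,  0.01024418,  0.99649807, -1.11129755],
       [ 0.        ,  0.        ,  0.        ,  1.        ]])}
wrist {'camera_matrix': array([[345.42569381,   0.        , 276.5267349 ],
       [  0.        , 345.42569381, 210.40604398],
       [  0.        ,   0.        ,   1.        ]]), 'k1': -0.08779842145048203, 'camera_from_world': array([[ 3.60149541e-01, -9.32894545e-01, -2.74972913e-04,
        -6.74244495e-01],
       [ 9.04646531e-01,  3.49316180e-01, -2.44116489e-01,
         2.52706621e-02],
       [ 2.27830993e-01,  8.76696882e-02,  9.69745876e-01,
        -3.90120025e-01],
       [ 0.00000000e+00,  0.00000000e+00,  0.00000000e+00,
         1.00000000e+00]])}
```

View pics/scene0.png

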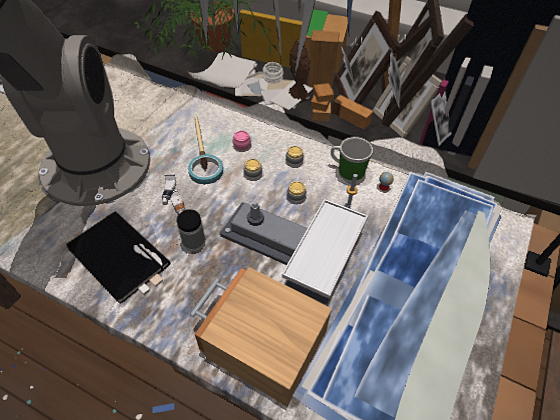

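View pics/top0.png

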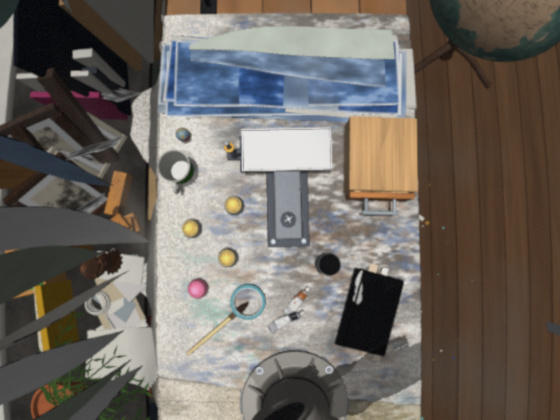

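View pics/wrist0.png

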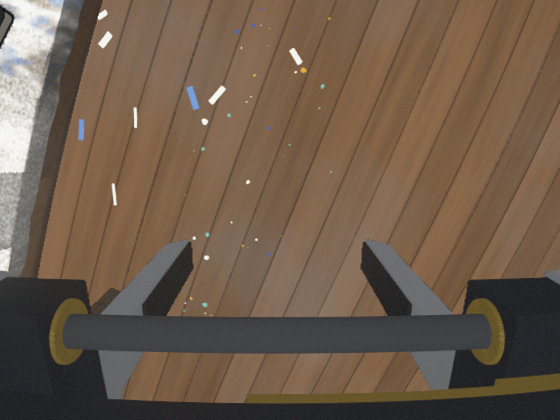

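The pictures show three yellow pots (top image at about (234,205), (191,228), (228,257)), one pink decoy at (197,289), the lift at the centre and the box at right. The next step is to set up helpers and measure.

```bash
cat > h.py <<'E'
import numpy as np, cv2
from scipy.spatial.transform import Rotation as R
from bench import get_state, optics, ticket, ctrl
def cam(n): return optics.camera_model(n)
def ray(m,px):
    p=cv2.undistortPoints(np.array([[px]],float),m["camera_matrix"],np.array([m["k1"],0,0,0,0.]))[0,0]
    T=np.linalg.inv(m["camera_from_world"]); d=T[:3,:3]@np.array([p[0],-p[1],-1.]); return T[:3,3],d/np.linalg.norm(d)
def onz(m,px,z):
    o,d=ray(m,px); return o+d*(z-o[2])/d[2]
def proj(m,P):
    P=np.atleast_2d(P); c=(m["camera_from_world"]@np.c_[P,np.ones(len(P))].T).T[:,:3]
    x=c[:,0]/-c[:,2]; y=-c[:,1]/-c[:,2]; f=1+m["k1"]*(x*x+y*y)
    K=m["camera_matrix"]; return np.c_[K[0,0]*x*f+K[0,2],K[1,1]*y*f+K[1,2]]
def tri(a,b):
    (o1,d1),(o2,d2)=a,b
    A=np.c_[d1,-d2]; t=np.linalg.lstsq(A,o2-o1,rcond=None)[0]
    p,q=o1+d1*t[0],o2+d2*t[1]; return (p+q)/2,np.linalg.norm(p-q)
def snap(n,f=None,crop=None,scale=1):
    m=cam(n); im=optics.snapshot(n)[:,:,::-1].copy()
    if f:
        v=im if crop is None else im[crop[1]:crop[3],crop[0]:crop[2]]
        cv2.imwrite("pics/"+f+".png",cv2.resize(v,None,fx=scale,fy=scale,interpolation=cv2.INTER_CUBIC))
    return m,im
def blobs(im,lo,hi,amin=60):
    hsv=cv2.cvtColor(im,cv2.COLOR_BGR2HSV); k=cv2.inRange(hsv,lo,hi)
    k=cv2.morphologyEx(k,cv2.MORPH_OPEN,np.ones((2,2),np.uint8))
    n,l,st,c=cv2.connectedComponentsWithStats(k)
    return [(c[i].round(1).tolist(),st[i].tolist()) for i in range(1,n) if st[i][4]>=amin]
def tomove(P,yaw=None):
    """shift in cm in tool axes from the measured pose to TCP position P"""
    s=get_state(); M=R.from_rotvec(s["tcp_rot"]).as_matrix(); return 100*M.T@(np.array(P)-s["position"])
def axes():
    return R.from_rotvec(get_state()["tcp_rot"]).as_matrix()
E
python3 - <<'E'
from h import *
print(axes().round(3))
for n in ["top","scene"]:
    m,im=snap(n)
    for c,st in blobs(im,(18,90,80),(34,255,255)):
        print(n,c,st,onz(m,c,.035).round(4))
m,im=snap("top","topc",(230,100,430,260),4)
m,im=snap("scene","scenec",(180,130,380,280),4)
E
```

```text
[[-0.933 -0.     0.36 ]
 [-0.36   0.001 -0.933]
 [ 0.    -1.    -0.001]]
top [230.5, 149.0] [226, 144, 9, 10, 60] [0.668  0.1618 0.035 ]
top [234.2, 205.6] [226, 198, 17, 16, 211] [0.519  0.1517 0.035 ]
top [191.3, 229.0] [184, 221, 16, 17, 202] [0.4592 0.2634 0.035 ]
top [227.9, 258.5] [221, 251, 15, 16, 203] [0.3827 0.1682 0.035 ]
top [40.1, 301.3] [34, 286, 12, 33, 252] [0.2661 0.6783 0.035 ]
top [45.8, 339.8] [41, 328, 10, 24, 173] [0.1631 0.6631 0.035 ]
scene [265.0, 16.4] [254, 13, 23, 8, 101] [0.0693 0.8256 0.035 ]
scene [290.9, 21.6] [280, 18, 23, 8, 104] [0.1659 0.8396 0.035 ]
scene [295.8, 152.6] [288, 148, 16, 11, 133] [0.4662 0.2651 0.035 ]
scene [253.5, 165.9] [246, 161, 16, 12, 140] [0.3899 0.1687 0.035 ]
scene [297.3, 188.8] [290, 182, 16, 14, 156] [0.5256 0.152  0.035 ]
```

View pics/topc.png

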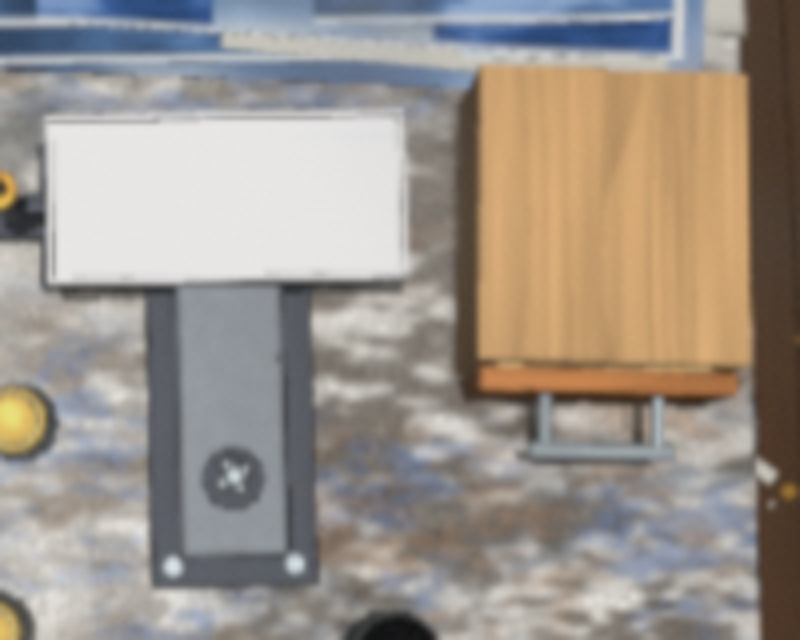

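View pics/scenec.png

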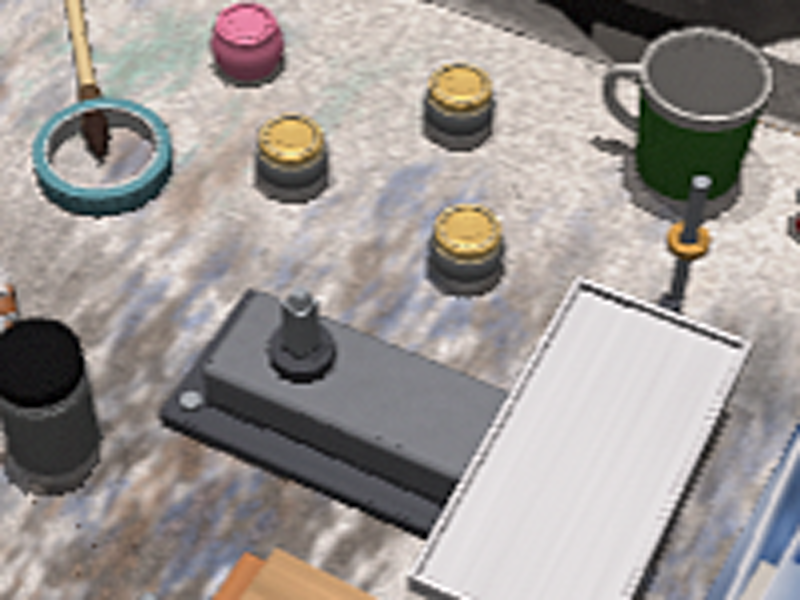

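```bash
python3 - <<'E'
from h import *
mt=cam("top");ms=cam("scene")
for n,a,b in [("A",(234.2,205.6),(297.3,188.8)),("B",(191.3,229),(295.8,152.6)),("C",(227.9,258.5),(253.5,165.9))]:
    p,e=tri(ray(mt,a),ray(ms,b)); print(n,p.round(4),e.round(4),onz(mt,a,.04).round(4),onz(ms,b,.04).round(4))
# deck corners inside from top crop (scale 4 off 230,100) z=.066
f=lambda x,y:(230+x/4,100+y/4)
for c in [(47,117),(404,110),(404,281),(51,284)]: print("deck",onz(mt,f(*c),.067).round(4))
print("shaft", onz(mt,f(234,477),.1).round(4), onz(mt,f(234,478),.057).round(4))
print("bolts",onz(mt,f(173,566),.012).round(4),onz(mt,f(295,563),.012).round(4))
for c in [(478,68),(748,72),(750,362),(478,360)]: print("box",onz(mt,f(*c),.105).round(4))
print("handle",onz(mt,f(530,454),.067).round(4),onz(mt,f(672,454),.067).round(4))
m2=lambda x,y:(180+x/4,130+y/4)
print("collar tri",tri(ray(mt,(230.5,149)),ray(ms,m2(689,238))))
print("shaft tri",tri(ray(mt,f(234,477)),ray(ms,m2(301,297))))
for c in [(581,282),(747,345),(414,583)]: print("deck sc",onz(ms,m2(*c),.067).round(4))
E
```

```text
A [0.5218 0.1537 0.0307] 0.0058 [0.5187 0.1512 0.04  ] [0.5272 0.148  0.04  ]
B [0.4622 0.2659 0.0319] 0.0068 [0.4591 0.2623 0.04  ] [0.4682 0.2605 0.04  ]
C [0.3852 0.1705 0.0307] 0.0063 [0.383  0.1676 0.04  ] [0.3923 0.1647 0.04  ]
deck [0.7127 0.1293 0.067 ]
deck [ 0.7156 -0.0997  0.067 ]
deck [ 0.6045 -0.0974  0.067 ]
deck [0.6045 0.1266 0.067 ]
shaft [0.4799 0.0123 0.1   ] [0.481  0.0117 0.057 ]
bolts [0.4252 0.0517 0.012 ] [ 0.4264 -0.0285  0.012 ]
box [ 0.7327 -0.1422  0.105 ]
box [ 0.7311 -0.3142  0.105 ]
box [ 0.5473 -0.3073  0.105 ]
box [ 0.5497 -0.1375  0.105 ]
handle [ 0.4938 -0.1753  0.067 ] [ 0.4928 -0.2665  0.067 ]
collar tri (array([0.65797245, 0.15569882, 0.10095402]), np.float64(0.007608743262603838))
shaft tri (array([0.48149265, 0.01332403, 0.1000865 ]), np.float64(0.0036937293714809152))
deck sc [0.6107 0.1252 0.067 ]
deck sc [0.7144 0.1273 0.067 ]
deck sc [ 0.6152 -0.1025  0.067 ]
```

```bash
cat >> h.py <<'E'
def mv(P,psi=None):
    """print tool-axes shift (cm) and roll from measured pose to TCP P with tool-x heading psi (deg)"""
    s=get_state(); M=R.from_rotvec(s["tcp_rot"]).as_matrix(); d=100*M.T@(np.array(P)-s["position"])
    now=np.degrees(np.arctan2(M[1,0],M[0,0])); r=0
    if psi is not None: r=np.radians((now-psi+180)%360-180)
    print("shift",d.round(2),"roll",round(r,3),"psi now",now.round(2),"rows",max(np.linalg.norm(d)/6.25,abs(r)/.187).round(1))
E
python3 - <<'E'
from h import *
m=cam("wrist");T=np.linalg.inv(m["camera_from_world"]);s=get_state();M=axes()
print("cam in tool",M.T@(T[:3,3]-s["position"]),"look",M.T@-T[:3,2])
mv([.52,-.15,.28],180); mv([.47,.15,.30],180)
E
```

```text
cam in tool [-0.07115201 -0.15743958 -0.00050866] look [2.44036100e-01 9.69765671e-01 9.61875042e-04]
shift [-43.13  -5.26 -34.8 ] roll 0.368 psi now -158.93 rows 8.9
shift [-49.25  -7.25 -64.59] roll 0.368 psi now -158.93 rows 13.0
```

>>> {"fn": "play_rows", "kwargs": {
  "series": [
    [[0, -5.3, 0, 0.1, 0], [-10, -5.3, -8, 0.2, 0], [-43.1, -5.3, -34.8, 0.37, 0], [-43.1, -5.3, -34.8, 0.37, 0], [-43.1, -5.3, -34.8, 0.37, 0], [-43.1, -5.3, -34.8, 0.37, 0], [-43.1, -5.3, -34.8, 0.37, 0], [-43.1, -5.3, -34.8, 0.37, 0], [-43.1, -5.3, -34.8, 0.37, 0], [-43.1, -5.3, -34.8, 0.37, 0]]
  ]
}}

```text
time: 1.6
position: [0.5206, -0.1479, 0.2808]
tcp_rot: [-0.002, -2.221, 2.221]
wrist_force: [0.6, -1.1, 0.8]
gripper_width: 0.094
```

```bash
python3 - <<'E'
from h import *
m,im=snap("wrist","w1"); s=get_state();print(s["time"],s["position"]); mv([.44,.16,.3],180)
E
```

```text
1.65 [ 0.52359944 -0.14115905  0.28073086]
shift [  8.21  -1.87 -30.16] roll 0.005 psi now -179.71 rows 5.0
```

View pics/w1.png

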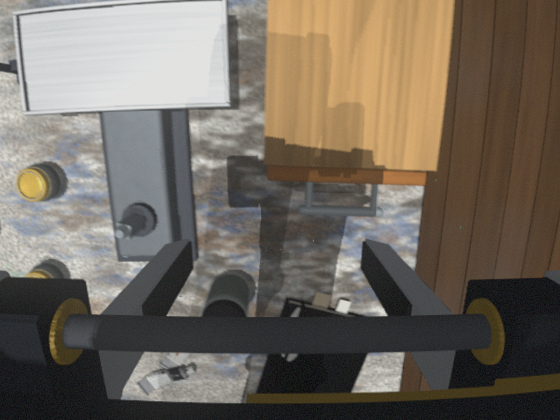

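Wrist view: lift deck at upper left, box with handle at (342,210), shaft at (125,230). The arm was still settling. Next stop is above the pots.

>>> {"fn": "play_rows", "kwargs": {
  "series": [
    [[8.2, -1.9, -30.2, 0, 0], [8.2, -1.9, -30.2, 0, 0], [8.2, -1.9, -30.2, 0, 0], [8.2, -1.9, -30.2, 0, 0], [8.2, -1.9, -30.2, 0, 0], [8.2, -1.9, -30.2, 0, 0], [8.2, -1.9, -30.2, 0, 0], [8.2, -1.9, -30.2, 0, 0], [8.2, -1.9, -30.2, 0, 0]]
  ]
}}

```text
time: 2.78
position: [0.4387, 0.1511, 0.2994]
tcp_rot: [-0.004, -2.219, 2.219]
wrist_force: [-0.6, 0.1, 0.1]
gripper_width: 0.0939
```

```bash
python3 - <<'E'
from h import *
s=get_state();m,im=snap("wrist","w2");print(s["time"],s["position"],s["dq"].max())
for c,st in blobs(im,(18,90,60),(34,255,255),150):
        print(c,st,onz(m,c,.04).round(4))
E
```

```text
2.775 [0.43872225 0.15107842 0.299395  ] 0.0005781909391290381
[94.2, 63.5] [87, 48, 17, 39, 300] [0.5829 0.3642 0.04  ]
[99.8, 101.1] [91, 87, 20, 28, 263] [0.5397 0.3612 0.04  ]
[273.9, 113.3] [256, 95, 36, 37, 280] [0.522  0.1541 0.04  ]
[273.8, 113.1] [261, 100, 27, 27, 595] [0.5222 0.1542 0.04  ]
[183.9, 164.1] [169, 148, 31, 34, 722] [0.4632 0.2636 0.04  ]
[261.9, 218.9] [245, 209, 34, 29, 184] [0.394  0.1698 0.04  ]
[261.4, 225.5] [249, 214, 26, 24, 488] [0.3853 0.1705 0.04  ]
[63.4, 323.9] [51, 300, 37, 65, 679] [0.2388 0.4565 0.04  ]
[497.7, 336.0] [486, 301, 19, 64, 403] [ 0.2151 -0.1699  0.04  ]
[519.4, 386.2] [490, 377, 58, 19, 411] [ 0.1192 -0.2285  0.04  ]
[351.9, 397.6] [248, 390, 226, 14, 1572] [0.1156 0.0396 0.04  ]
```

View pics/w2.png

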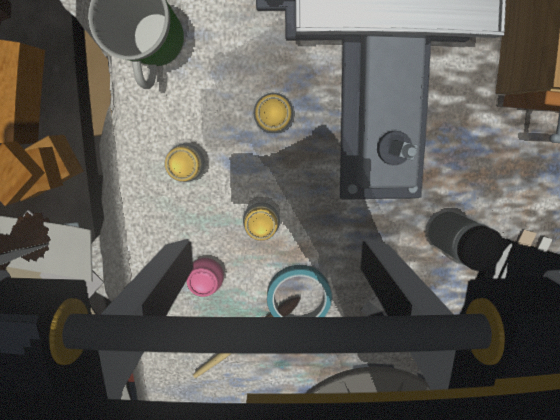

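Wrist view: pots A (274,113), B (184,164), C (261,224) and the pink decoy (204,279). Their positions agree with the triangulation.

```bash
python3 - <<'E'
from h import *
print(get_state()["joints"].round(3)); mv([.522,.154,.15],90); mv([.522,.154,.15],-90)
E
```

```text
[-0.011  0.037 -0.467  1.943  0.018  1.165 -2.059]
shift [-8.34 14.94 -0.31] roll 1.567 psi now 179.79 rows 8.4
shift [-8.34 14.94 -0.31] roll -1.575 psi now 179.79 rows 8.4
```

>>> {"fn": "play_rows", "kwargs": {
  "series": [
    [[-8.3, 15, -0.3, -1.575, 0], [-8.3, 15, -0.3, -1.575, 0], [-8.3, 15, -0.3, -1.575, 0], [-8.3, 15, -0.3, -1.575, 0], [-8.3, 15, -0.3, -1.575, 0], [-8.3, 15, -0.3, -1.575, 0], [-8.3, 15, -0.3, -1.575, 0], [-8.3, 15, -0.3, -1.575, 0], [-8.3, 15, -0.3, -1.575, 0], [-8.3, 15, -0.3, -1.575, 0], [-8.3, 15, -0.3, -1.575, 0]]
  ]
}}

```text
time: 4.2
position: [0.5215, 0.1546, 0.1494]
tcp_rot: [-1.209, 1.21, -1.21]
wrist_force: [0.8, -0.5, 0.9]
gripper_width: 0.0941
```

```bash
python3 - <<'E'
from h import *
s=get_state();m,im=snap("wrist","w3");print(s["time"],s["position"],s["joints"].round(2))
for c,st in blobs(im,(18,90,60),(34,255,255),150):
        print(c,st,onz(m,c,.04).round(4))
mv([.522,.154,.032],-90)
E
```

```text
4.2 [0.52153349 0.15455791 0.14944651] [ 0.16  0.38 -0.68  1.94  0.3   0.92 -0.67]
[519.2, 42.7] [511, 31, 18, 21, 180] [0.7065 0.29   0.04  ]
[202.0, 69.1] [171, 39, 56, 58, 659] [0.4672 0.2656 0.04  ]
[197.9, 67.1] [177, 45, 43, 45, 1512] [0.4642 0.267  0.04  ]
[117.0, 190.6] [86, 168, 52, 51, 575] [0.3942 0.1747 0.04  ]
[109.9, 194.2] [91, 175, 38, 39, 1149] [0.3879 0.1718 0.04  ]
[279.9, 203.1] [254, 188, 52, 45, 341] [0.5247 0.1644 0.04  ]
[279.2, 214.1] [260, 196, 39, 37, 1144] [0.5242 0.1554 0.04  ]
[487.8, 230.5] [470, 213, 40, 39, 797] [0.6992 0.1411 0.04  ]
[63.2, 324.2] [50, 300, 38, 65, 765] [0.3265 0.0508 0.04  ]
[497.8, 333.8] [486, 303, 20, 62, 474] [0.7276 0.0403 0.04  ]
shift [ 0.07 11.75  0.05] roll 0.0 psi now -90.0 rows 1.9
```

View pics/w3.png

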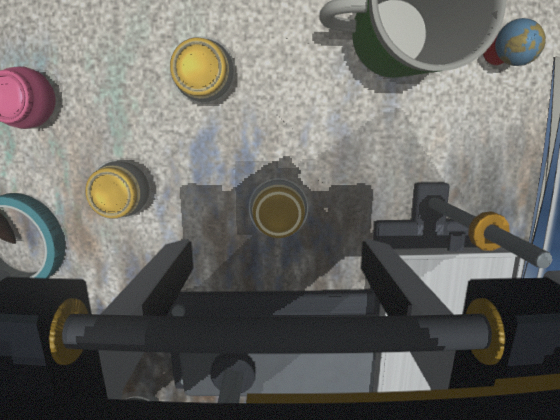

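Wrist view: pot A's lid is centred at (279,212) between the fingers, so I am descending and gripping.

>>> {"fn": "play_rows", "kwargs": {
  "newtons": 15,
  "series": [
    [[-0.1, 6, 0.2, 0, 0], [-0.1, 11.9, 0.2, 0, 0], [-0.1, 11.9, 0.2, 0, 0], [-0.1, 11.9, 0.2, 0, 0], [-0.1, 11.9, 0.2, 0, 1], [-0.1, 11.9, 0.2, 0, 1], [-0.1, 11.9, 0.2, 0, 1], [-0.1, 11.9, 0.2, 0, 1], [-0.1, 11.9, 0.2, 0, 1]]
  ]
}}

```text
time: 5.38
position: [0.5234, 0.1558, 0.0306]
tcp_rot: [-1.21, 1.208, -1.208]
wrist_force: [-1.8, -1.3, 5.0]
gripper_width: 0.05
```

```bash
python3 - <<'E'
from h import *
s=get_state();print(s["position"],s["gripper_width"]);mv([.522,.154,.20],-90);mv([.663,.017,.20],-90);mv([.663,.087,.20],-90);mv([.663,-.053,.20],-90)
E
```

```text
[0.52338345 0.15582385 0.03058228] 0.04995540250914267
shift [  0.18 -16.94  -0.14] roll 0.002 psi now -89.89 rows 2.7
shift [ 13.91 -16.94  13.93] roll 0.002 psi now -89.89 rows 4.2
shift [  6.91 -16.94  13.95] roll 0.002 psi now -89.89 rows 3.7
shift [ 20.91 -16.94  13.92] roll 0.002 psi now -89.89 rows 4.8
```

>>> {"fn": "play_rows", "kwargs": {
  "series": [
    [[0, -6, 0, 0, 1], [0, -14, 0, 0, 1], [5, -17, 3, 0, 1], [20.9, -17, 13.9, 0, 1], [20.9, -17, 13.9, 0, 1], [20.9, -17, 13.9, 0, 1], [20.9, -17, 13.9, 0, 1], [20.9, -17, 13.9, 0, 1], [20.9, -17, 13.9, 0, 1]]
  ]
}}

```text
time: 6.5
position: [0.6621, -0.0509, 0.2005]
tcp_rot: [-1.211, 1.207, -1.205]
wrist_force: [-0.0, -0.4, -1.0]
gripper_width: 0.0496
```

```bash
python3 - <<'E'
from h import *
s=get_state();m,im=snap("wrist","w4");print(s["position"],s["gripper_width"],s["wrist_force"])
E
```

```text
[ 0.66210874 -0.05087392  0.20045395] 0.0495549078703831 [-0.01793378 -0.41905959 -1.01369528]
```

View pics/w4.png

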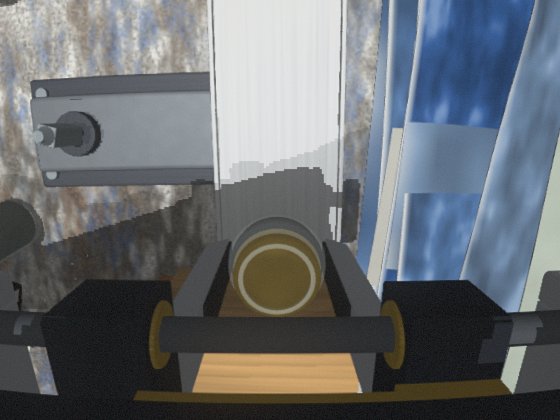

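```bash
python3 - <<'E'
from h import *
m=cam("wrist")
for c in [(213,100),(342,100),(215,200),(342,190)]: print(onz(m,c,.067).round(4))
print("shoulder",onz(m,(77,133),.057).round(4),"tip",onz(m,(41,134),.106).round(4))
im=cv2.imread("pics/w4.png"); cv2.imwrite("pics/w4c.png",cv2.resize(im[60:260,0:380],None,fx=2.1,fy=2.1,interpolation=cv2.INTER_CUBIC))
E
```

```text
[0.6105 0.0393 0.067 ]
[0.7155 0.0399 0.067 ]
[ 0.6094 -0.044   0.067 ]
[ 0.7189 -0.0347  0.067 ]
shoulder [0.4864 0.0139 0.057 ] tip [0.486  0.0148 0.106 ]
```

View pics/w4c.png

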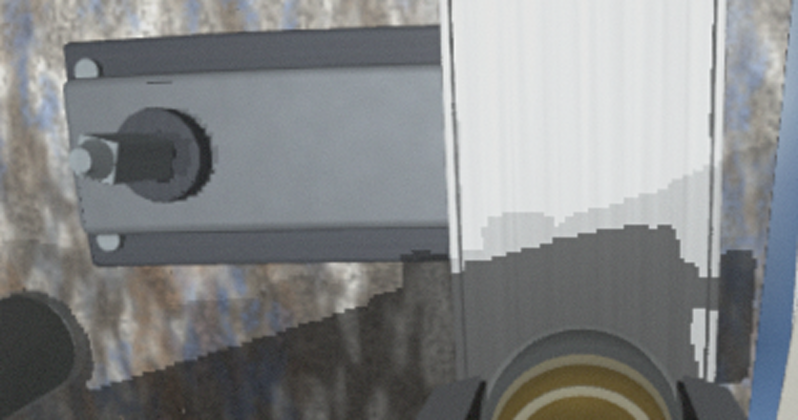

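>>> {"fn": "play_rows", "kwargs": {
  "series": [
    [[0, 5, 0.3, 0, 1], [0, 9, 0.3, 0, 1], [0, 10.2, 0.3, 0, 1], [0, 10.4, 0.3, 0, 1], [0, 10.5, 0.3, 0, 1], [0, 10.5, 0.3, 0, 1]]
  ]
}}

```text
time: 7.3
position: [0.6665, -0.0528, 0.0969]
tcp_rot: [-1.209, 1.206, -1.209]
wrist_force: [0.5, -0.1, -1.1]
gripper_width: 0.0499
```

>>> {"fn": "play_rows", "kwargs": {
  "series": [
    [[0, 0.1, 0, 0, 1], [0, 0.2, 0, 0, 1], [0, 0.2, 0, 0, 1]]
  ]
}}

```text
time: 7.68
position: [0.6658, -0.0529, 0.0935]
tcp_rot: [-1.21, 1.208, -1.208]
wrist_force: [1.1, -1.1, -1.4]
gripper_width: 0.0498
```

>>> {"fn": "play_rows", "kwargs": {
  "series": [
    [[0, 0.1, 0, 0, 1], [0, 0.1, 0, 0, 1], [0, 0.2, 0, 0, 1], [0, 0.2, 0, 0, 1]]
  ]
}}

```text
time: 8.18
position: [0.6658, -0.0528, 0.0914]
tcp_rot: [-1.21, 1.208, -1.208]
wrist_force: [-0.0, 1.0, -1.0]
gripper_width: 0.0501
```

>>> {"fn": "play_rows", "kwargs": {
  "series": [
    [[0, 0.1, 0, 0, 1], [0, 0.1, 0, 0, 1], [0, 0.2, 0, 0, 1], [0, 0.2, 0, 0, 1]]
  ]
}}

```text
time: 8.68
position: [0.666, -0.0528, 0.0908]
tcp_rot: [-1.21, 1.207, -1.208]
wrist_force: [-7.3, -1.3, 18.0]
gripper_width: 0.0501
```

>>> {"fn": "play_rows", "kwargs": {
  "series": [
    [[0, -0.2, 0, 0, 0.5], [0, -0.2, 0, 0, 0], [0, -0.2, 0, 0, 0], [0, -0.2, 0, 0, 0], [0, -5, 0, 0, 0], [0, -10.5, 0, 0, 0], [0, -10.5, 0, 0, 0]]
  ]
}}

```text
time: 9.55
position: [0.668, -0.0525, 0.199]
tcp_rot: [-1.205, 1.203, -1.211]
wrist_force: [0.1, -0.3, -0.3]
gripper_width: 0.0939
```

```bash
python3 - <<'E'
from h import *
s=get_state();m,im=snap("wrist","w5");print(s["position"],s["gripper_width"],s["wrist_force"])
for n in ["top","scene"]:
    m,im=snap(n)
    for c,st in blobs(im,(18,90,60),(34,255,255)):
        print(n,c,st,onz(m,c,.04).round(4))
mv([.463,.265,.2],-90);mv([.463,.265,.031],-90)
E
```

```text
[ 0.667966   -0.05254205  0.19895616] 0.09386742774364591 [ 0.09383472 -0.31112491 -0.30998722]
top [230.2, 149.1] [225, 144, 10, 10, 60] [0.6668 0.162  0.04  ]
top [191.4, 229.0] [184, 221, 16, 17, 203] [0.4591 0.2621 0.04  ]
top [227.9, 258.5] [221, 251, 15, 16, 203] [0.383  0.1676 0.04  ]
top [52.7, 296.6] [34, 281, 40, 38, 981] [0.2805 0.6384 0.04  ]
top [54.0, 333.5] [41, 314, 32, 38, 521] [0.1823 0.6359 0.04  ]
top [71.7, 333.2] [62, 318, 18, 26, 232] [0.1851 0.585  0.04  ]
scene [295.5, 152.8] [289, 148, 14, 11, 120] [0.4678 0.2594 0.04  ]
scene [253.4, 165.9] [246, 161, 16, 12, 141] [0.3921 0.1646 0.04  ]
scene [350.8, 201.4] [342, 197, 18, 10, 71] [0.6606 0.1733 0.04  ]
scene [317.1, 260.3] [310, 254, 15, 13, 147] [ 0.6571 -0.0189  0.04  ]
scene [277.5, 306.1] [259, 296, 36, 20, 103] [ 0.6301 -0.1578  0.04  ]
scene [263.2, 365.5] [242, 353, 44, 26, 131] [ 0.6621 -0.2782  0.04  ]
shift [-31.85  -0.62 -20.18] roll 0.002 psi now -89.89 rows 6.0
shift [-31.85  16.28 -20.17] roll 0.002 psi now -89.89 rows 6.6
```

View pics/w5.png

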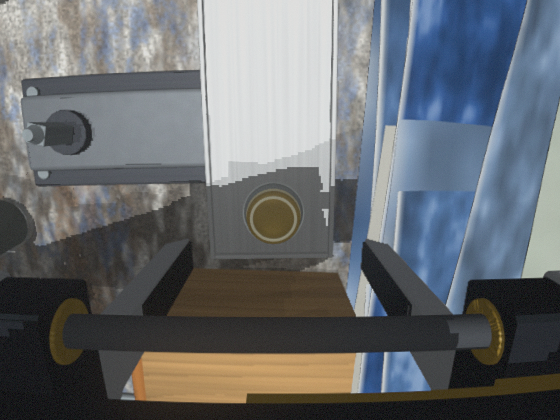

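Pot A stands on the deck (wrist view at (274,217)), inside the rim. Next is pot B.

>>> {"fn": "play_rows", "kwargs": {
  "series": [
    [[-31.8, -0.6, -20.2, 0, 0], [-31.8, -0.6, -20.2, 0, 0], [-31.8, -0.6, -20.2, 0, 0], [-31.8, -0.6, -20.2, 0, 0], [-31.8, -0.6, -20.2, 0, 0], [-31.8, -0.6, -20.2, 0, 0], [-31.8, 4, -20.2, 0, 0], [-31.8, 10, -20.2, 0, 0], [-31.8, 10, -20.2, 0, 0], [-31.8, 10, -20.2, 0, 0]]
  ]
}}

```text
time: 10.95
position: [0.4634, 0.2652, 0.0956]
tcp_rot: [-1.21, 1.208, -1.207]
wrist_force: [-0.0, 0.4, 0.5]
gripper_width: 0.0939
```

```bash
python3 - <<'E'
from h import *
s=get_state();m,im=snap("wrist");print(s["position"],s["gripper_width"],s["joints"].round(2))
for c,st in blobs(im,(18,90,60),(34,255,255),150):
        print(c,st,onz(m,c,.04).round(4))
mv([.463,.265,.031],-90)
E
```

```text
[0.46344341 0.26518835 0.09561447] 0.0939225219356545 [-0.06  0.45 -0.7   2.    0.39  0.83 -0.99]
[276.8, 224.0] [245, 200, 64, 62, 649] [0.4642 0.2736 0.04  ]
[276.4, 232.2] [253, 210, 48, 46, 1732] [0.4639 0.2681 0.04  ]
[56.5, 331.7] [50, 303, 18, 60, 422] [0.3014 0.1896 0.04  ]
[498.2, 333.0] [488, 303, 18, 59, 411] [0.6284 0.1895 0.04  ]
[172.4, 361.7] [151, 353, 42, 21, 702] [0.3876 0.1675 0.04  ]
shift [ 0.04  6.53 -0.11] roll 0.002 psi now -89.9 rows 1.0
```

>>> {"fn": "play_rows", "kwargs": {
  "series": [
    [[-0.3, 3, 0, 0, 0], [-0.3, 6.4, 0, 0, 0], [-0.3, 6.4, 0, 0, 0], [-0.3, 6.4, 0, 0, 1], [-0.3, 6.4, 0, 0, 1], [-0.3, 6.4, 0, 0, 1], [-0.3, 6.4, 0, 0, 1], [-0.3, 6.4, 0, 0, 1]]
  ]
}}

```text
time: 12.0
position: [0.4633, 0.2678, 0.0307]
tcp_rot: [-1.21, 1.208, -1.208]
wrist_force: [-1.3, -0.5, 4.8]
gripper_width: 0.0498
```

```bash
python3 - <<'E'
from h import *
s=get_state();print(s["position"],s["gripper_width"])
mv([.665,.018,.200],-90)
E
```

```text
[0.46327181 0.26778119 0.03068261] 0.04977741235006745
shift [ 25.02 -16.93  20.13] roll 0.002 psi now -89.89 rows 5.8
```

>>> {"fn": "play_rows", "kwargs": {
  "series": [
    [[0, -8, 0, 0, 1], [0, -16.9, 0, 0, 1], [0, -16.9, 0, 0, 1], [25, -16.9, 20.1, 0, 1], [25, -16.9, 20.1, 0, 1], [25, -16.9, 20.1, 0, 1], [25, -16.9, 20.1, 0, 1], [25, -16.9, 20.1, 0, 1], [25, -16.9, 20.1, 0, 1], [25, -16.9, 20.1, 0, 1], [25, -11, 20.1, 0, 1], [25, -7, 20.1, 0, 1]]
  ]
}}

```text
time: 13.5
position: [0.6633, 0.0199, 0.099]
tcp_rot: [-1.211, 1.207, -1.205]
wrist_force: [0.2, 0.2, -0.8]
gripper_width: 0.0497
```

>>> {"fn": "play_rows", "kwargs": {
  "series": [
    [[0, 0.5, 0, 0, 1], [0, 0.7, 0, 0, 1], [0, 0.8, 0, 0, 1], [0, 0.8, 0, 0, 1]]
  ]
}}

```text
time: 14.0
position: [0.6653, 0.0182, 0.0938]
tcp_rot: [-1.209, 1.206, -1.209]
wrist_force: [0.0, -0.3, -1.1]
gripper_width: 0.0499
```

>>> {"fn": "play_rows", "kwargs": {
  "series": [
    [[0, 0.1, 0, 0, 1], [0, 0.1, 0, 0, 1], [0, 0.1, 0, 0, 1]]
  ]
}}

```text
time: 14.38
position: [0.6647, 0.0181, 0.0916]
tcp_rot: [-1.21, 1.208, -1.208]
wrist_force: [0.9, 0.1, 0.1]
gripper_width: 0.0496
```

>>> {"fn": "play_rows", "kwargs": {
  "series": [
    [[0, 0.1, 0, 0, 1], [0, 0.1, 0, 0, 1], [0, 0, 0, 0, 0.4], [0, 0, 0, 0, 0], [0, 0, 0, 0, 0], [0, -5, 0, 0, 0], [0, -10.7, 0, 0, 0], [0, -10.7, 0, 0, 0], [0, -10.7, 0, 0, 0]]
  ]
}}

```text
time: 15.5
position: [0.6645, 0.0179, 0.1981]
tcp_rot: [-1.21, 1.208, -1.208]
wrist_force: [-0.5, 0.1, -0.1]
gripper_width: 0.094
```

```bash
python3 - <<'E'
from h import *
s=get_state();m,im=snap("wrist","w6");print(s["position"],s["gripper_width"],s["wrist_force"])
mv([.387,.172,.2],-90)
m,im=snap("top")
for c,st in blobs(im,(18,90,60),(34,255,255)):
        print(c,onz(m,c,.04).round(4))
E
```

```text
[0.66446689 0.01790575 0.19805536] 0.09396532943918856 [-0.50222564  0.10594077 -0.06651413]
shift [-15.46  -0.23 -27.68] roll 0.002 psi now -89.89 rows 5.1
[227.9, 258.5] [0.383  0.1676 0.04  ]
[52.7, 296.5] [0.2808 0.6384 0.04  ]
[53.7, 333.7] [0.1817 0.6368 0.04  ]
[71.7, 333.4] [0.1846 0.585  0.04  ]
```

View pics/w6.png

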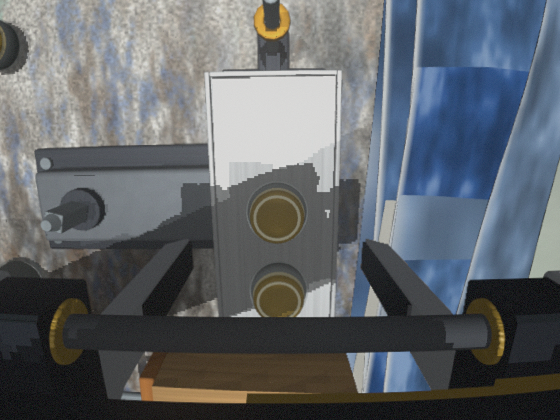

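Pots A and B are on the deck (wrist view (279,295) and (277,214)). Next is pot C.

>>> {"fn": "play_rows", "kwargs": {
  "series": [
    [[-15.4, -0.2, -27.6, 0, 0], [-15.4, -0.2, -27.6, 0, 0], [-15.4, -0.2, -27.6, 0, 0], [-15.4, -0.2, -27.6, 0, 0], [-15.4, -0.2, -27.6, 0, 0], [-15.4, -0.2, -27.6, 0, 0], [-15.4, 4, -27.6, 0, 0], [-15.4, 10, -27.6, 0, 0], [-15.4, 10, -27.6, 0, 0], [-15.4, 10, -27.6, 0, 0]]
  ]
}}

```text
time: 16.85
position: [0.3889, 0.172, 0.0997]
tcp_rot: [-1.21, 1.208, -1.207]
wrist_force: [-0.1, -0.2, 0.3]
gripper_width: 0.0938
```

```bash
python3 - <<'E'
from h import *
s=get_state();m,im=snap("wrist","w7");print(s["position"],s["gripper_width"],s["joints"].round(2))
for c,st in blobs(im,(18,90,60),(34,255,255),150):
        print(c,st,onz(m,c,.04).round(4))
mv([.387,.172,.031],-90)
E
```

```text
[0.38891292 0.17204464 0.09970505] 0.09381088747813787 [ 0.15  0.29 -0.8   2.22  0.31  0.74 -0.86]
[273.9, 224.6] [242, 203, 63, 60, 595] [0.3877 0.1789 0.04  ]
[272.8, 234.1] [250, 212, 47, 45, 1667] [0.387  0.1723 0.04  ]
[56.3, 332.3] [50, 303, 19, 61, 417] [0.2235 0.0931 0.04  ]
[498.3, 331.1] [487, 303, 19, 61, 436] [0.5567 0.0952 0.04  ]
shift [ 0.01  6.93 -0.26] roll 0.002 psi now -89.9 rows 1.1
```

View pics/w7.png

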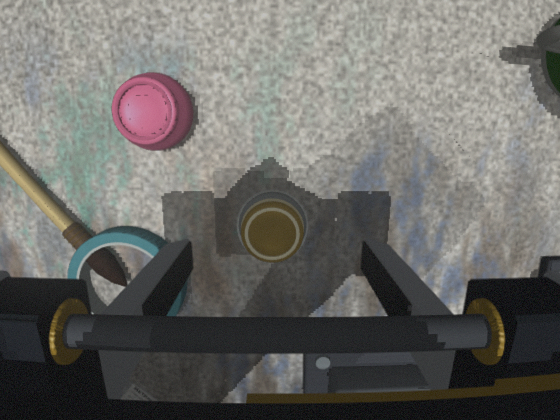

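>>> {"fn": "play_rows", "kwargs": {
  "series": [
    [[-0.2, 3, -0.1, 0, 0], [-0.2, 6.8, -0.1, 0, 0], [-0.2, 6.8, -0.1, 0, 0], [-0.2, 6.8, -0.1, 0, 1], [-0.2, 6.8, -0.1, 0, 1], [-0.2, 6.8, -0.1, 0, 1], [-0.2, 6.8, -0.1, 0, 1], [-0.2, 6.8, -0.1, 0, 1]]
  ]
}}

```text
time: 17.9
position: [0.3873, 0.1736, 0.0306]
tcp_rot: [-1.21, 1.208, -1.208]
wrist_force: [-0.9, -0.4, 7.4]
gripper_width: 0.0495
```

```bash
python3 - <<'E'
from h import *
s=get_state();print(s["position"],s["gripper_width"],s["wrist_force"])
mv([.664,.088,.200],-90)
E
```

```text
[0.3873359  0.17358264 0.03063074] 0.0494912522405202 [-0.90596968 -0.43829877  7.38142709]
shift [  8.61 -16.94  27.65] roll 0.002 psi now -89.89 rows 5.4
```

>>> {"fn": "play_rows", "kwargs": {
  "series": [
    [[0, -8, 0, 0, 1], [0, -16.9, 0, 0, 1], [8.6, -16.9, 8, 0, 1], [8.6, -16.9, 27.6, 0, 1], [8.6, -16.9, 27.6, 0, 1], [8.6, -16.9, 27.6, 0, 1], [8.6, -16.9, 27.6, 0, 1], [8.6, -16.9, 27.6, 0, 1], [8.6, -16.9, 27.6, 0, 1], [8.6, -16.9, 27.6, 0, 1], [8.6, -11, 27.6, 0, 1], [8.6, -7, 27.6, 0, 1]]
  ]
}}

```text
time: 19.4
position: [0.6624, 0.0879, 0.0992]
tcp_rot: [-1.211, 1.207, -1.208]
wrist_force: [0.1, 0.1, -1.2]
gripper_width: 0.0498
```

>>> {"fn": "play_rows", "kwargs": {
  "series": [
    [[0, 0.5, 0, 0, 1], [0, 0.7, 0, 0, 1], [0, 0.8, 0, 0, 1], [0, 0.8, 0, 0, 1]]
  ]
}}

```text
time: 19.9
position: [0.6642, 0.0882, 0.0938]
tcp_rot: [-1.209, 1.207, -1.209]
wrist_force: [-0.0, -0.6, -1.2]
gripper_width: 0.0491
```

>>> {"fn": "play_rows", "kwargs": {
  "series": [
    [[0, 0.1, 0, 0, 1], [0, 0.1, 0, 0, 1], [0, 0.1, 0, 0, 1]]
  ]
}}

```text
time: 20.27
position: [0.6636, 0.0881, 0.0915]
tcp_rot: [-1.21, 1.208, -1.208]
wrist_force: [0.4, 1.0, -0.6]
gripper_width: 0.0496
```

>>> {"fn": "play_rows", "kwargs": {
  "series": [
    [[0, 0.1, 0, 0, 1], [0, 0.1, 0, 0, 1], [0, 0, 0, 0, 0.4], [0, 0, 0, 0, 0], [0, 0, 0, 0, 0], [0, -5, 0, 0, 0], [0, -12, 0, 0, 0], [0, -12, 0, 0, 0], [0, -12, 0, 0, 0]]
  ]
}}

```text
time: 21.4
position: [0.6637, 0.0879, 0.2116]
tcp_rot: [-1.21, 1.207, -1.208]
wrist_force: [0.3, 0.0, -0.1]
gripper_width: 0.0941
```

```bash
python3 - <<'E'
from h import *
s=get_state();print(s["position"],s["joints"].round(2))
snap("scene","s8",(200,150,400,300),4)
mv([.44,-.22,.2],180);mv([.44,-.22,.2],-90)
E
```

```text
[0.66366077 0.08794812 0.21159456] [ 0.28  0.52 -0.71  1.6   0.36  1.16 -0.51]
shift [ 30.74   1.08 -22.37] roll 1.573 psi now -89.9 rows 8.4
shift [ 30.74   1.08 -22.37] roll 0.002 psi now -89.9 rows 6.1
```

View pics/s8.png

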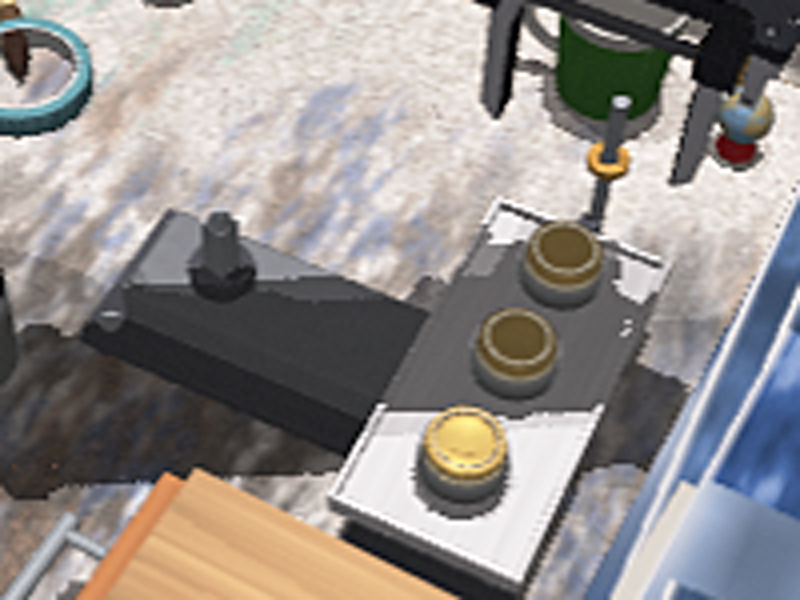

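All three pots stand on the deck (scene view). Moving over the drawer handle next.

```bash
python3 - <<'E'
from h import *
mv([.495,-.22,.2],-90)
E
```

```text
shift [ 30.75   1.08 -16.87] roll 0.002 psi now -89.9 rows 5.6
```

>>> {"fn": "play_rows", "kwargs": {
  "series": [
    [[30.8, 1.1, -16.9, 0, 0.3], [30.8, 1.1, -16.9, 0, 0.6], [30.8, 1.1, -16.9, 0, 0.6], [30.8, 1.1, -16.9, 0, 0.6], [30.8, 1.1, -16.9, 0, 0.6], [30.8, 1.1, -16.9, 0, 0.6], [30.8, 1.1, -16.9, 0, 0.6], [30.8, 1.1, -16.9, 0, 0.6], [30.8, 1.1, -16.9, 0, 0.6]]
  ]
}}

```text
time: 22.58
position: [0.4956, -0.2189, 0.2]
tcp_rot: [-1.211, 1.207, -1.206]
wrist_force: [-0.7, 0.5, 0.2]
gripper_width: 0.0376
```

```bash
python3 - <<'E'
from h import *
s=get_state();m,im=snap("wrist","w9");print(s["position"],s["gripper_width"],s["joints"].round(2))
E
```

```text
[ 0.49561786 -0.21885944  0.20004843] 0.03760770199587441 [ 0.88  0.31 -0.69  1.9   0.23  1.01  0.09]
```

View pics/w9.png

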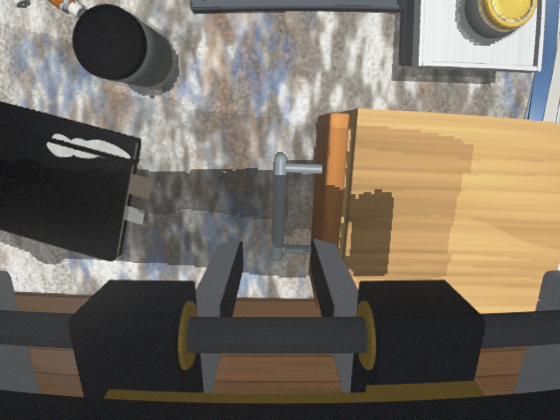

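```bash
python3 - <<'E'
from h import *
m=cam("wrist");a,b=onz(m,(281,155),.067),onz(m,(278,257),.067);print(a,b,(a+b)/2)
for c in [(335,112),(316,240)]: print("face",onz(m,c,.09))
for c in [(350,110),(344,280),(359,108)]: print("boxtop edge",onz(m,c,.105))
c=(a+b)/2; c[2]=.063; mv(c,-90)
E
```

```text
[ 0.49965831 -0.1732146   0.067     ] [ 0.49766224 -0.26418466  0.067     ] [ 0.49866027 -0.21869963  0.067     ]
face [ 0.53977791 -0.13865445  0.09      ]
face [ 0.52853328 -0.24000602  0.09      ]
boxtop edge [ 0.54799149 -0.13763932  0.105     ]
boxtop edge [ 0.55037827 -0.26858915  0.105     ]
boxtop edge [ 0.55437461 -0.13614903  0.105     ]
shift [-1.000e-02  1.372e+01  3.100e-01] roll 0.004 psi now -89.77 rows 2.2
```

>>> {"fn": "play_rows", "kwargs": {
  "series": [
    [[0, 5, 0.3, 0, 0.6], [0, 10, 0.3, 0, 0.6], [0, 13.4, 0.3, 0, 0.6], [0, 13.4, 0.3, 0, 0.6], [0, 13.4, 0.3, 0, 1], [0, 13.4, 0.3, 0, 1], [0, 13.4, 0.3, 0, 1], [0, 13.4, 0.3, 0, 1]]
  ]
}}

```text
time: 23.62
position: [0.4987, -0.2205, 0.0675]
tcp_rot: [-1.21, 1.207, -1.209]
wrist_force: [-1.1, -1.0, 8.1]
gripper_width: 0.0105
```

>>> {"fn": "play_rows", "kwargs": {
  "series": [
    [[0, 0, -3, 0, 1], [0, 0, -6, 0, 1], [0, 0, -9, 0, 1], [0, 0, -11, 0, 1], [0, 0, -12, 0, 1], [0, 0, -12.6, 0, 1], [0, 0, -12.6, 0, 1], [0, 0, -12.6, 0, 1]]
  ]
}}

```text
time: 24.62
position: [0.3726, -0.219, 0.067]
tcp_rot: [-1.209, 1.207, -1.207]
wrist_force: [-0.3, 13.9, 11.1]
gripper_width: 0.0105
```

```bash
python3 - <<'E'
from h import *
s=get_state();m,im=snap("wrist","w10");snap("scene","s10",(150,230,350,380),4);print(s["position"],s["gripper_width"],s["joints"].round(2))
E
```

```text
[ 0.3725504  -0.21904576  0.06702563] 0.010549406158810901 [ 0.96  0.34 -0.65  2.24  0.33  0.66  0.07]
```

View pics/s10.png

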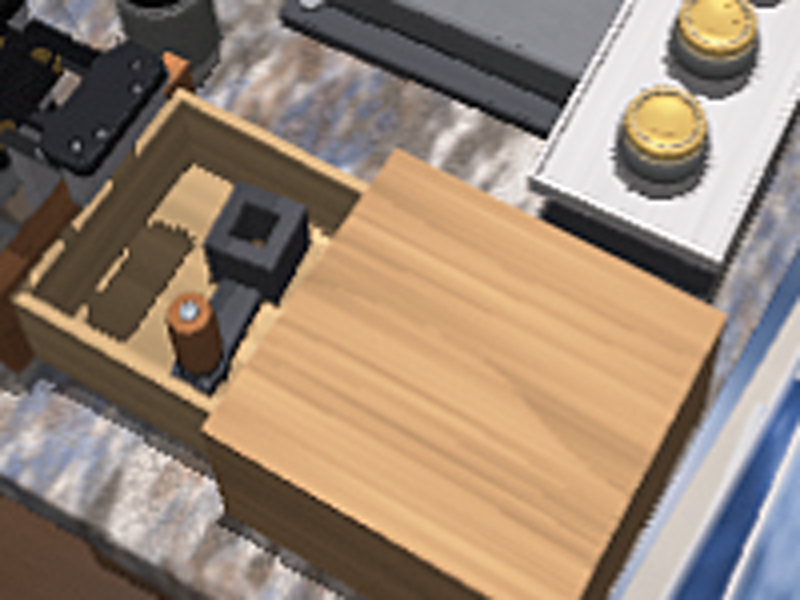

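The drawer is open. In the scene view the hub is at crop (255,235) and the grip at (195,335), with the arm pointing to -y. Releasing the handle and hovering over the hub.

>>> {"fn": "play_rows", "kwargs": {
  "series": [
    [[0, 0, 0, 0, 0.7], [0, 0, 0, 0, 0.65], [0, 0, 0, 0, 0.65], [0, -8, 0, 0, 0.6], [0, -15, 3, 0, 0], [0, -15, 8, 0, 0], [0, -15, 8, 0, 0], [0, -15, 8, 0, 0]]
  ]
}}

```text
time: 25.72
position: [0.4516, -0.2201, 0.2159]
tcp_rot: [-1.211, 1.209, -1.207]
wrist_force: [-1.1, -0.5, -0.0]
gripper_width: 0.0744
```

```bash
python3 - <<'E'
from h import *
s=get_state();m,im=snap("wrist","w11");print(s["position"],s["gripper_width"],s["joints"].round(2))
E
```

```text
[ 0.4516308  -0.22011944  0.21588155] 0.07438178122478126 [ 0.99  0.23 -0.75  1.96  0.18  1.02  0.16]
```

View pics/w11.png

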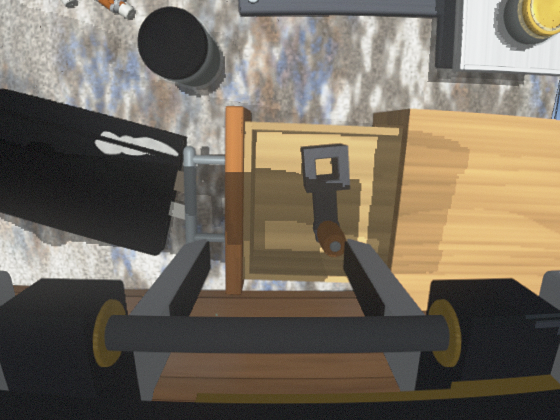

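```bash
python3 - <<'E'
import cv2
im=cv2.imread("pics/w11.png"); cv2.imwrite("pics/w11c.png",cv2.resize(im[120:270,230:410],None,fx=4,fy=4,interpolation=cv2.INTER_CUBIC))
E
```

```text
(no output)
```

View pics/w11c.png

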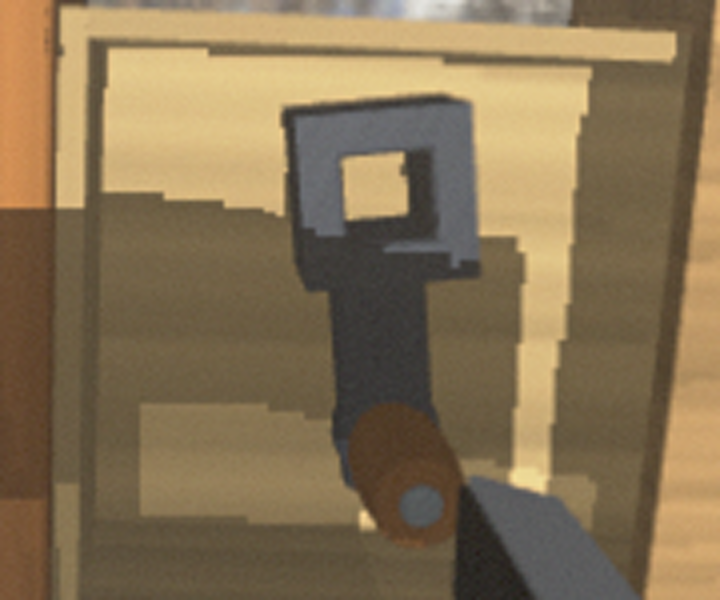

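```bash
python3 - <<'E'
from h import *
m=cam("wrist");f=lambda x,y:(230+x/4,120+y/4)
C=[onz(m,f(*c),.062) for c in [(297,118),(473,105),(480,272),(303,288)]]
C=np.array(C);print(C.round(4),C.mean(0).round(4),[np.linalg.norm(C[i]-C[i-1]).round(4) for i in range(4)])
g=onz(m,f(420,505),.087);print("grip",g.round(4)); v=g-C.mean(0);print(np.linalg.norm(v[:2]),np.degrees(np.arctan2(v[1],v[0])))
H=[onz(m,f(*c),.062).round(4) for c in [(342,153),(435,147)]];print(H)
print("jaw angle",[np.degrees(np.arctan2(*(b-a)[:2][::-1])).round(1) for a,b in [(C[0],C[1]),(C[3],C[2])]])
print("wall/ drawer back",onz(m,f(60,10),.083),onz(m,f(60,590),.083))
E
```

```text
[[ 0.4759 -0.1713  0.062 ]
 [ 0.5151 -0.1681  0.062 ]
 [ 0.5186 -0.2059  0.062 ]
 [ 0.478  -0.2098  0.062 ]] [ 0.4969 -0.1888  0.062 ] [np.float64(0.0387), np.float64(0.0394), np.float64(0.038), np.float64(0.0408)]
grip [ 0.5028 -0.2534  0.087 ]
0.06488707828499148 -84.76496067687695
[array([ 0.4861, -0.179 ,  0.062 ]), array([ 0.507 , -0.1775,  0.062 ])]
jaw angle [np.float64(4.6), np.float64(5.5)]
wall/ drawer back [ 0.42529939 -0.14791036  0.083     ] [ 0.42286648 -0.2755093   0.083     ]
```

```bash
python3 - <<'E'
from h import *
mv([.497,-.189,.13],-84.8)
E
```

```text
shift [-3.11  8.55  4.62] roll -0.089 psi now -89.89 rows 1.6
```

>>> {"fn": "play_rows", "kwargs": {
  "series": [
    [[-3.1, 0, 4.6, -0.089, 0.36], [-3.1, 4, 4.6, -0.089, 0.36], [-3.1, 8.5, 4.6, -0.089, 0.36], [-3.1, 8.5, 4.6, -0.089, 0.36], [-3.1, 8.5, 4.6, -0.089, 0.36], [-3.1, 8.5, 4.6, -0.089, 0.36]]
  ]
}}

```text
time: 26.52
position: [0.4987, -0.1896, 0.1331]
tcp_rot: [-1.25, 1.14, -1.144]
wrist_force: [-0.2, -0.2, 0.1]
gripper_width: 0.0598
```

```bash
python3 - <<'E'
from h import *
s=get_state();m,im=snap("wrist");print(s["position"],s["gripper_width"])
cv2.imwrite("pics/w12.png",cv2.resize(im[110:310,170:390],None,fx=3,fy=3,interpolation=cv2.INTER_CUBIC))
E
```

```text
[ 0.49869362 -0.18964301  0.1331339 ] 0.05975146816703607
```

View pics/w12.png

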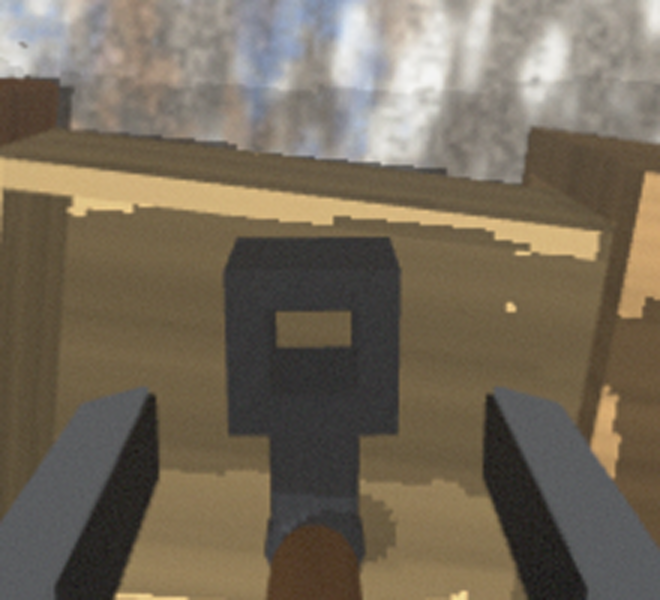

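```bash
python3 - <<'E'
from h import *
m=cam("wrist")
C=np.array([onz(m,(170+x/3,110+y/3),.062) for x,y in [(225,270),(400,270),(398,435),(228,435)]])
print(C.round(4),C.mean(0).round(4)); c=C.mean(0); c[2]=.050; mv(c)
print([np.degrees(np.arctan2(*(b-a)[:2][::-1])).round(1) for a,b in [(C[0],C[1]),(C[3],C[2])]])
E
```

```text
[[ 0.4763 -0.1709  0.062 ]
 [ 0.5156 -0.1674  0.062 ]
 [ 0.5195 -0.2069  0.062 ]
 [ 0.4797 -0.2106  0.062 ]] [ 0.4978 -0.1889  0.062 ]
shift [-0.09  8.3  -0.1 ] roll 0 psi now -84.82 rows 1.3
[np.float64(5.2), np.float64(5.2)]
```

>>> {"fn": "play_rows", "kwargs": {
  "newtons": 40,
  "series": [
    [[-0.1, 4, -0.1, 0, 0.36], [-0.1, 8, -0.1, 0, 0.36], [-0.1, 8.2, -0.1, 0, 0.36], [-0.1, 8.2, -0.1, 0, 0.36], [-0.1, 8.2, -0.1, 0, 1], [-0.1, 8.2, -0.1, 0, 1], [-0.1, 8.2, -0.1, 0, 1], [-0.1, 8.2, -0.1, 0, 1]]
  ]
}}

```text
time: 27.58
position: [0.4976, -0.1886, 0.0504]
tcp_rot: [-1.25, 1.141, -1.143]
wrist_force: [-1.0, -0.4, 8.7]
gripper_width: 0.04
```

```bash
python3 - <<'E'
from h import *
s=get_state();print(s["position"],s["gripper_width"],s["wrist_force"]);mv([s["position"][0],s["position"][1],.24]);mv([.486,.0145,.24])
E
```

```text
[ 0.49759064 -0.1886119   0.0503588 ] 0.039983171492548916 [-0.96301098 -0.36668376  8.74898826]
shift [  0.02 -18.96   0.02] roll 0 psi now -84.8 rows 3.0
shift [-20.32 -18.98   0.71] roll 0 psi now -84.8 rows 4.4
```

>>> {"fn": "play_rows", "kwargs": {
  "series": [
    [[0, -5, 0, 0, 1], [0, -11, 0, 0, 1], [0, -17, 0, 0, 1], [0, -19, 0, 0, 1], [-5, -19, 0.3, 0, 1], [-11, -19, 0.4, 0, 1], [-11, -19, 0.4, 0, 1], [-11, -19, 0.4, 0, 1], [-11, -19, 0.4, 0, 1]]
  ]
}}

```text
time: 28.7
position: [0.4908, -0.0794, 0.239]
tcp_rot: [-1.25, 1.144, -1.143]
wrist_force: [0.3, -0.4, -2.6]
gripper_width: 0.0397
```

```bash
python3 - <<'E'
from h import *
s=get_state();m,im=snap("wrist","w13");print(s["position"],s["gripper_width"])
T=np.linalg.inv(m["camera_from_world"]);print(T[:3,3],proj(m,[[.486,.0145,.106],[.486,.0145,.057]]))
cv2.imwrite("pics/w13c.png",cv2.resize(im[120:270,200:350],None,fx=4,fy=4,interpolation=cv2.INTER_CUBIC))
E
```

```text
[ 0.49082651 -0.07943538  0.23903009] 0.039671978014453
[ 0.48533749 -0.0086906   0.39650652] [[280.47280496  95.02525461]
 [279.97450662  99.26217128]]
```

View pics/w13.png

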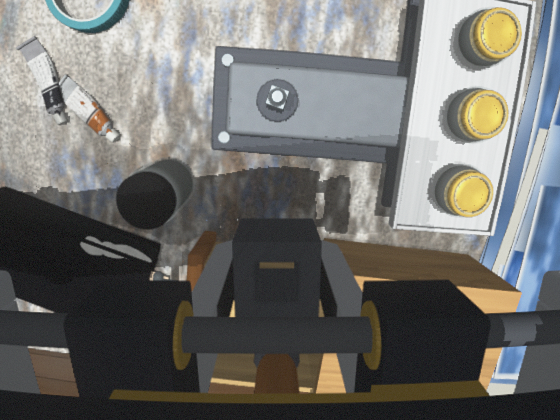

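View pics/w13c.png

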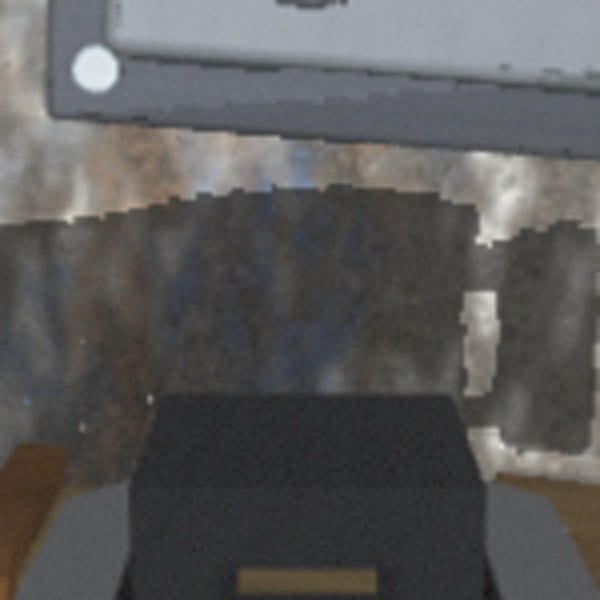

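```bash
python3 - <<'E'
from h import *
im=cv2.imread("pics/w13.png")
cv2.imwrite("pics/w13d.png",cv2.resize(im[70:130,245:315],None,fx=10,fy=10,interpolation=cv2.INTER_CUBIC))
E
```

```text
(no output)
```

View pics/w13d.png

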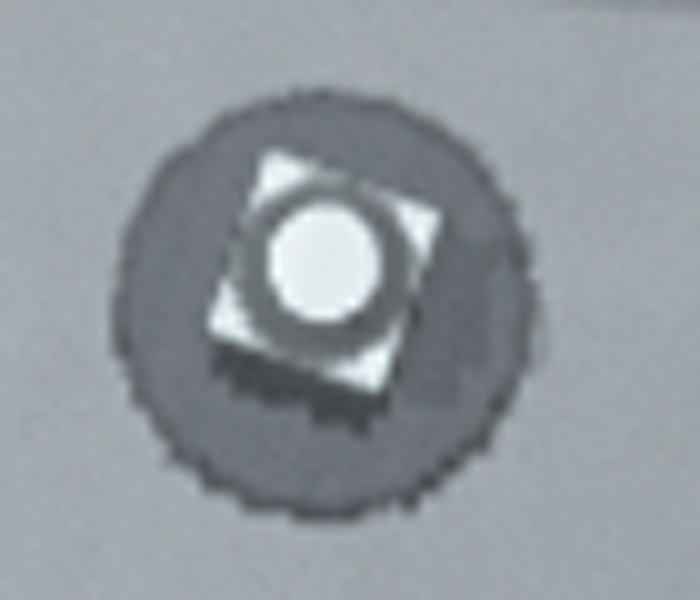

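```bash
python3 - <<'E'
from h import *
m=cam("wrist");f=lambda x,y:(245+x/10,70+y/10)
C=np.array([onz(m,f(*c),.097) for c in [(268,152),(440,212),(383,388),(212,325)]])
print(C.round(4),C.mean(0).round(4),[np.linalg.norm(C[i]-C[i-1]).round(4) for i in range(4)])
print([np.degrees(np.arctan2(*(C[(i+1)%4]-C[i])[:2][::-1])).round(1) for i in range(4)])
print("shoulder",onz(m,f(327,305),.057).round(4),"tip",onz(m,f(325,263),.106).round(4))
E
```

```text
[[0.4782 0.0225 0.097 ]
 [0.4929 0.019  0.097 ]
 [0.4895 0.0043 0.097 ]
 [0.4748 0.0082 0.097 ]] [0.4838 0.0135 0.097 ] [np.float64(0.0147), np.float64(0.0151), np.float64(0.015), np.float64(0.0152)]
[np.float64(-13.5), np.float64(-103.0), np.float64(165.4), np.float64(76.5)]
shoulder [0.484  0.0132 0.057 ] tip [0.4838 0.0133 0.106 ]
```

Shaft square is centred at (277,97) in the wrist picture, giving (0.484, 0.013), turned -13.8°. Aligning the crank over it.

```bash
python3 - <<'E'
from h import *
mv([.484,.0133,.165],-103.8)
E
```

```text
shift [-9.29  7.42  0.15] roll 0.33 psi now -84.88 rows 1.9
```

>>> {"fn": "play_rows", "kwargs": {
  "series": [
    [[-5, 0, 0.1, 0.17, 1], [-9.3, 3, 0.15, 0.33, 1], [-9.3, 7.4, 0.15, 0.33, 1], [-9.3, 7.4, 0.15, 0.33, 1], [-9.3, 7.4, 0.15, 0.33, 1], [-9.3, 7.4, 0.15, 0.33, 1], [-9.3, 7.4, 0.15, 0.33, 1]]
  ]
}}

```text
time: 29.62
position: [0.4846, 0.0139, 0.1665]
tcp_rot: [-1.085, 1.382, -1.385]
wrist_force: [-0.7, -1.0, -2.1]
gripper_width: 0.0397
```

```bash
python3 - <<'E'
from h import *
s=get_state();m,im=snap("wrist","w14");print(s["position"],s["gripper_width"],s["dq"].max());mv([.484,.0133,.0854],-103.8)
E
```

```text
[0.48464176 0.01387129 0.16648889] 0.0396860732427837 0.004870922045506753
shift [ 0.08  8.09 -0.04] roll 0.001 psi now -103.74 rows 1.3
```

View pics/w14.png

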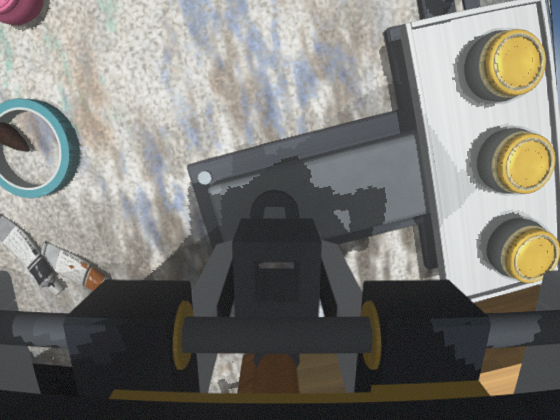

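>>> {"fn": "play_rows", "kwargs": {
  "series": [
    [[0, 2, 0, 0, 1], [0, 3, 0, 0, 1], [0, 4, 0, 0, 1], [0, 5, 0, 0, 1], [0, 5, 0, 0, 1]]
  ]
}}

```text
time: 30.3
position: [0.4836, 0.0145, 0.1147]
tcp_rot: [-1.088, 1.384, -1.382]
wrist_force: [0.4, -0.2, -2.3]
gripper_width: 0.04
```

>>> {"fn": "play_rows", "kwargs": {
  "series": [
    [[0, 1, 0, 0, 1], [0, 2, 0, 0, 1], [0, 2.6, 0, 0, 1], [0, 2.8, 0, 0, 1], [0, 2.8, 0, 0, 1]]
  ]
}}

```text
time: 30.92
position: [0.4841, 0.0145, 0.0875]
tcp_rot: [-1.087, 1.383, -1.383]
wrist_force: [-0.6, -0.2, -1.9]
gripper_width: 0.0398
```

>>> {"fn": "play_rows", "kwargs": {
  "series": [
    [[0, 0.2, 0, 0, 1], [0, 0.3, 0, 0, 1], [0, 0.3, 0, 0, 1]]
  ]
}}

```text
time: 31.3
position: [0.4843, 0.0144, 0.0853]
tcp_rot: [-1.086, 1.382, -1.384]
wrist_force: [-6.2, -0.2, 17.2]
gripper_width: 0.0401
```

The crank is seated: 17 N contact at TCP z 0.0853, where 0.0854 was expected. Releasing it and moving over to the wooden grip.

>>> {"fn": "play_rows", "kwargs": {
  "series": [
    [[0, 0, 0, 0, 0.45], [0, 0, 0, 0, 0.36], [0, 0, 0, 0, 0.36], [0, -6, 0, 0, 0.36], [0, -9, 0, 0, 0.36], [0, -10, 0, 0, 0.36], [6.5, -10, 0, 0, 0.36], [6.5, -10, 0, 0, 0.36], [6.5, -10, 0, 0, 0.36], [6.5, -10, 0, 0, 0.36]]
  ]
}}

```text
time: 32.55
position: [0.4688, -0.0477, 0.1842]
tcp_rot: [-1.087, 1.383, -1.381]
wrist_force: [0.4, 0.5, 0.3]
gripper_width: 0.0602
```

```bash
python3 - <<'E'
from h import *
s=get_state();m,im=snap("wrist","w15");print(s["position"],s["gripper_width"]);mv([.4685,-.0498,.103])
snap("scene","s15",(200,130,400,280),4)
E
```

```text
[ 0.46876943 -0.04768744  0.1842011 ] 0.06024629976280897
shift [0.22 8.13 0.03] roll 0 psi now -103.6 rows 1.3
```

View pics/w15.png

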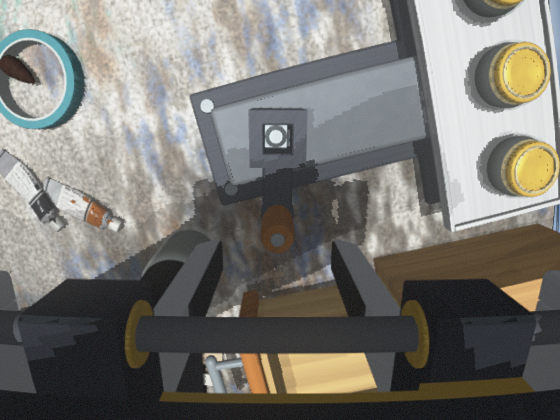

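View pics/s15.png

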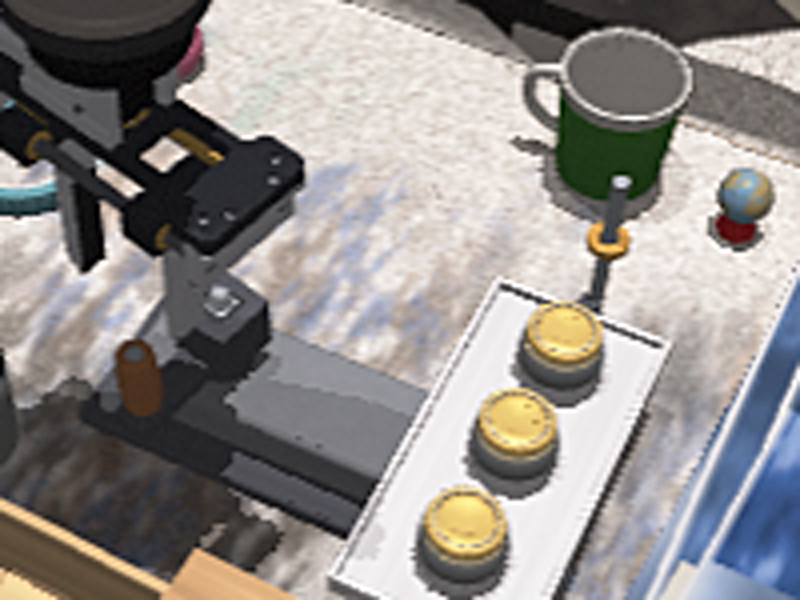

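```bash
python3 - <<'E'
from h import *
m=cam("wrist");print("pin",onz(m,(277.5,239),.122),"shaft tip",onz(m,(276,137),.106))
im=cv2.imread("pics/w15.png")
cv2.imwrite("pics/w15c.png",cv2.resize(im[90:270,230:330],None,fx=4,fy=3.3,interpolation=cv2.INTER_CUBIC))
E
```

```text
pin [ 0.46892197 -0.05176946  0.122     ] shaft tip [0.4835293  0.01312865 0.106     ]
```

View pics/w15c.png

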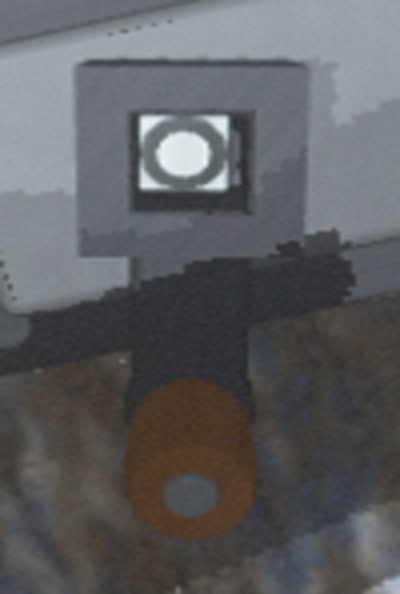

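>>> {"fn": "play_rows", "kwargs": {
  "newtons": 15,
  "series": [
    [[0.3, 4, 0, 0, 0.36], [0.3, 8, 0, 0, 0.36], [0.3, 8.1, 0, 0, 0.36], [0.3, 8.1, 0, 0, 0.36], [0.3, 8.1, 0, 0, 1], [0.3, 8.1, 0, 0, 1], [0.3, 8.1, 0, 0, 1], [0.3, 8.1, 0, 0, 1]]
  ]
}}

```text
time: 33.65
position: [0.468, -0.0518, 0.1037]
tcp_rot: [-1.086, 1.383, -1.383]
wrist_force: [0.1, -0.9, 0.5]
gripper_width: 0.0242
```

```bash
cat > circ.py <<'E'
import sys
from h import *
# rows for a clockwise arc about the shaft, from measured pose
def arc(n,step,r=.065,c=(.4840,.0138)):
    s=get_state();M=axes();p=s["position"];v=p[:2]-np.array(c);a0=np.arctan2(v[1],v[0])
    print(p.round(4),"r",np.linalg.norm(v).round(4),"a0",np.degrees(a0).round(1),s["gripper_width"].round(4),s["wrist_force"].round(1))
    for k in range(1,n+1):
        a=a0-np.radians(step)*k
        P=np.array([c[0]+r*np.cos(a),c[1]+r*np.sin(a),p[2]])
        d=100*M.T@(P-p); print([round(d[0],1),0,round(d[2],1),0,1],end=", ")
    print()
arc(int(sys.argv[1]),float(sys.argv[2]))
E
python3 circ.py 12 20
python3 - <<'E'
from h import *
print(get_state()["joints"].round(2))
E
```

```text
[ 0.65  0.36 -0.79  2.13  0.36  0.79 -0.6 ]Traceback (most recent call last):
  File "circ.py", line 12, in <module>
    arc(int(sys.argv[1]),float(sys.argv[2]))
    ~~~^^^^^^^^^^^^^^^^^^^^^^^^^^^^^^^^^^^^^
  File "circ.py", line 6, in arc
    print(p.round(4),"r",np.linalg.norm(v).round(4),"a0",np.degrees(a0).round(1),s["gripper_width"].round(4),s["wrist_force"].round(1))
                                                                                 ^^^^^^^^^^^^^^^^^^^^^^^^
AttributeError: 'float' object has no attribute 'round'
```

```bash
sed -i 's/s\["gripper_width"\].round(4)/round(s["gripper_width"],4)/' circ.py; python3 circ.py 12 20
python3 - <<'E'
from h import *
from scipy.optimize import least_squares
m=cam("scene"); im=cv2.imread("pics/s15.png")
cv2.imwrite("pics/s15d.png",cv2.resize(im[150:400,480:720],None,fx=2.4,fy=2.4,interpolation=cv2.INTER_CUBIC))
E
```

```text
[ 0.468  -0.0518  0.1037] r 0.0675 a0 -103.7 0.0242 [ 0.1 -0.9  0.5]
[np.float64(-0.6), 0, np.float64(-2.2), 0, 1], [np.float64(-1.8), 0, np.float64(-4.2), 0, 1], [np.float64(-3.5), 0, np.float64(-5.6), 0, 1], [np.float64(-5.6), 0, np.float64(-6.4), 0, 1], [np.float64(-7.9), 0, np.float64(-6.4), 0, 1], [np.float64(-10.0), 0, np.float64(-5.6), 0, 1], [np.float64(-11.7), 0, np.float64(-4.2), 0, 1], [np.float64(-12.9), 0, np.float64(-2.2), 0, 1], [np.float64(-13.3), 0, np.float64(-0.0), 0, 1], [np.float64(-12.9), 0, np.float64(2.2), 0, 1], [np.float64(-11.7), 0, np.float64(4.2), 0, 1], [np.float64(-10.0), 0, np.float64(5.6), 0, 1],
```

View pics/s15d.png

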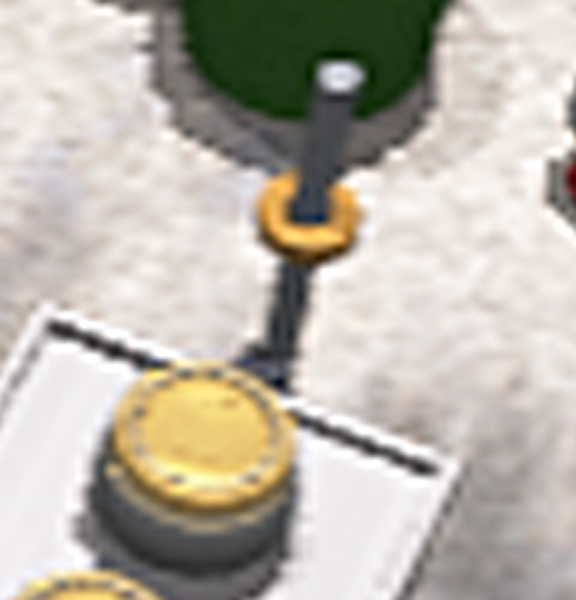

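```bash
python3 - <<'E'
from h import *
m=cam("scene"); f=lambda x,y:(200+(480+x/2.4)/4,130+(150+y/2.4)/4)
P=onz(m,f(341,75),.15);print("post top",P.round(4))
for z in np.arange(.08,.12,.005): 
    u=proj(m,[P[0],P[1],z])[0]; print(z.round(3),(((u[0]-200)*4-480)*2.4).round(0),(((u[1]-130)*4-150)*2.4).round(0))
L,Rr=onz(m,f(47,312),.0663),onz(m,f(462,462),.0663);print("rim outer corners",L.round(4),Rr.round(4))
# shaft in wrist
print(onz(m,(200+221/4,130+298/4),.106).round(4))
E
```

```text
post top [0.6613 0.1584 0.15  ]
0.08 299.0 266.0
0.085 301.0 253.0
0.09 304.0 240.0
0.095 307.0 227.0
0.1 310.0 214.0
0.105 313.0 200.0
0.11 316.0 187.0
0.115 319.0 173.0
rim outer corners [0.6092 0.1267 0.0663] [0.7165 0.1311 0.0663]
[0.4858 0.0097 0.106 ]
```

Collar top is about z=0.1015 and the deck 0.0603, so I need about 41 mm or 3.4 turns. Winding starts now, watching the forces.

>>> {"fn": "play_rows", "kwargs": {
  "series": [
    [[-0.5, 0, -2.2, 0, 1], [-1.8, 0, -4.2, 0, 1], [-3.5, 0, -5.6, 0, 1], [-5.6, 0, -6.4, 0, 1]]
  ]
}}

```text
time: 34.15
position: [0.4175, 0.0175, 0.1035]
tcp_rot: [-1.089, 1.384, -1.385]
wrist_force: [0.3, -1.9, 7.1]
gripper_width: 0.0244
```

```bash
sed -i 's/\[round(d\[0\],1),0,round(d\[2\],1),0,1\]/[round(float(d[0]),1),0,round(float(d[2]),1),0,1]/' circ.py; python3 circ.py 12 20
python3 - <<'E'
from h import *
print(get_state()["joints"].round(2))
E
```

```text
[0.4175 0.0175 0.1035] r 0.0666 a0 176.9 0.0244 [ 0.3 -1.9  7.1]
[-2.3, 0, 0.1, 0, 1], [-4.4, 0, 0.9, 0, 1], [-6.2, 0, 2.3, 0, 1], [-7.3, 0, 4.3, 0, 1], [-7.7, 0, 6.5, 0, 1], [-7.4, 0, 8.7, 0, 1], [-6.2, 0, 10.7, 0, 1], [-4.5, 0, 12.1, 0, 1], [-2.4, 0, 12.9, 0, 1], [-0.2, 0, 13.0, 0, 1], [2.0, 0, 12.2, 0, 1], [3.7, 0, 10.8, 0, 1], 
[ 0.57  0.28 -0.85  2.23  0.31  0.75 -0.73]
```

>>> {"fn": "play_rows", "kwargs": {
  "series": [
    [[-2.3, 0, 0.1, 0, 1], [-4.4, 0, 0.9, 0, 1], [-6.2, 0, 2.3, 0, 1], [-7.3, 0, 4.3, 0, 1], [-7.7, 0, 6.5, 0, 1], [-7.4, 0, 8.7, 0, 1], [-6.2, 0, 10.7, 0, 1], [-4.5, 0, 12.1, 0, 1], [-2.4, 0, 12.9, 0, 1], [-0.2, 0, 13, 0, 1], [2, 0, 12.2, 0, 1], [3.7, 0, 10.8, 0, 1]]
  ]
}}

```text
time: 35.65
position: [0.5152, -0.0438, 0.1036]
tcp_rot: [-1.085, 1.383, -1.383]
wrist_force: [-1.6, 7.0, 3.1]
gripper_width: 0.0246
```

```bash
python3 circ.py 12 20
python3 - <<'E'
from h import *
print(get_state()["joints"].round(2)); snap("scene","s16",(200,130,400,280),4)
E
```

```text
[ 0.5152 -0.0438  0.1036] r 0.0655 a0 -61.6 0.0246 [-1.6  7.   3.1]
[1.2, 0, -1.9, 0, 1], [1.6, 0, -4.1, 0, 1], [1.3, 0, -6.4, 0, 1], [0.3, 0, -8.4, 0, 1], [-1.4, 0, -9.9, 0, 1], [-3.5, 0, -10.7, 0, 1], [-5.7, 0, -10.8, 0, 1], [-7.9, 0, -10.1, 0, 1], [-9.7, 0, -8.8, 0, 1], [-10.9, 0, -6.8, 0, 1], [-11.4, 0, -4.6, 0, 1], [-11.0, 0, -2.4, 0, 1], 
[ 0.6   0.43 -0.78  2.03  0.4   0.84 -0.64]
```

View pics/s16.png

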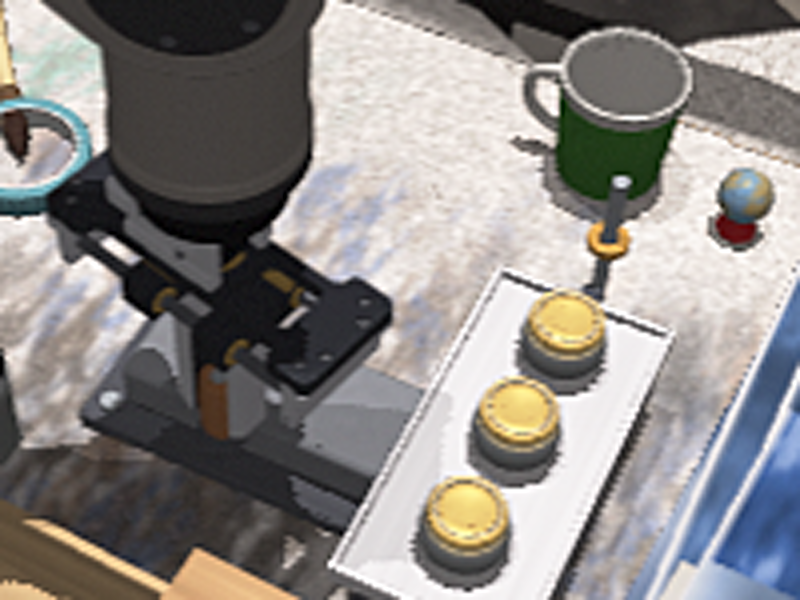

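The deck is rising (scene: front rim corner moved up) and the pots are upright. I have wound 318° so far.

>>> {"fn": "play_rows", "kwargs": {
  "series": [
    [[1.2, 0, -1.9, 0, 1], [1.6, 0, -4.1, 0, 1], [1.3, 0, -6.4, 0, 1], [0.3, 0, -8.4, 0, 1], [-1.4, 0, -9.9, 0, 1], [-3.5, 0, -10.7, 0, 1], [-5.7, 0, -10.8, 0, 1], [-7.9, 0, -10.1, 0, 1], [-9.7, 0, -8.8, 0, 1], [-10.9, 0, -6.8, 0, 1], [-11.4, 0, -4.6, 0, 1], [-11, 0, -2.4, 0, 1]]
  ]
}}

```text
time: 37.2
position: [0.5186, 0.0704, 0.1037]
tcp_rot: [-1.086, 1.382, -1.381]
wrist_force: [-2.4, -1.2, 3.8]
gripper_width: 0.0241
```

```bash
python3 circ.py 12 20
```

```text
[0.5186 0.0704 0.1037] r 0.0663 a0 58.5 0.0241 [-2.4 -1.2  3.8]
[1.2, 0, 2.0, 0, 1], [2.9, 0, 3.5, 0, 1], [4.9, 0, 4.3, 0, 1], [7.2, 0, 4.4, 0, 1], [9.4, 0, 3.7, 0, 1], [11.1, 0, 2.3, 0, 1], [12.3, 0, 0.4, 0, 1], [12.8, 0, -1.8, 0, 1], [12.5, 0, -4.0, 0, 1], [11.4, 0, -6.0, 0, 1], [9.8, 0, -7.5, 0, 1], [7.7, 0, -8.4, 0, 1],
```

>>> {"fn": "play_rows", "kwargs": {
  "series": [
    [[1.2, 0, 2, 0, 1], [2.9, 0, 3.5, 0, 1], [4.9, 0, 4.3, 0, 1], [7.2, 0, 4.4, 0, 1], [9.4, 0, 3.7, 0, 1], [11.1, 0, 2.3, 0, 1], [12.3, 0, 0.4, 0, 1], [12.8, 0, -1.8, 0, 1], [12.5, 0, -4, 0, 1], [11.4, 0, -6, 0, 1], [9.8, 0, -7.5, 0, 1], [7.7, 0, -8.4, 0, 1]]
  ]
}}

```text
time: 38.7
position: [0.4175, 0.0138, 0.1038]
tcp_rot: [-1.087, 1.383, -1.385]
wrist_force: [6.1, -1.8, 4.9]
gripper_width: 0.0241
```

```bash
python3 circ.py 12 20;python3 - <<'E'
from h import *
print(get_state()["joints"].round(2)); snap("scene","s17",(200,130,400,280),4)
E
```

```text
[0.4175 0.0138 0.1038] r 0.0665 a0 180.0 0.0241 [ 6.1 -1.8  4.9]
[-2.3, 0, 0.0, 0, 1], [-4.5, 0, 0.6, 0, 1], [-6.3, 0, 2.0, 0, 1], [-7.5, 0, 3.8, 0, 1], [-8.1, 0, 6.0, 0, 1], [-7.8, 0, 8.3, 0, 1], [-6.8, 0, 10.3, 0, 1], [-5.2, 0, 11.9, 0, 1], [-3.1, 0, 12.8, 0, 1], [-0.9, 0, 12.9, 0, 1], [1.3, 0, 12.3, 0, 1], [3.1, 0, 11.0, 0, 1], 
[ 0.61  0.29 -0.88  2.23  0.33  0.75 -0.74]
```

View pics/s17.png

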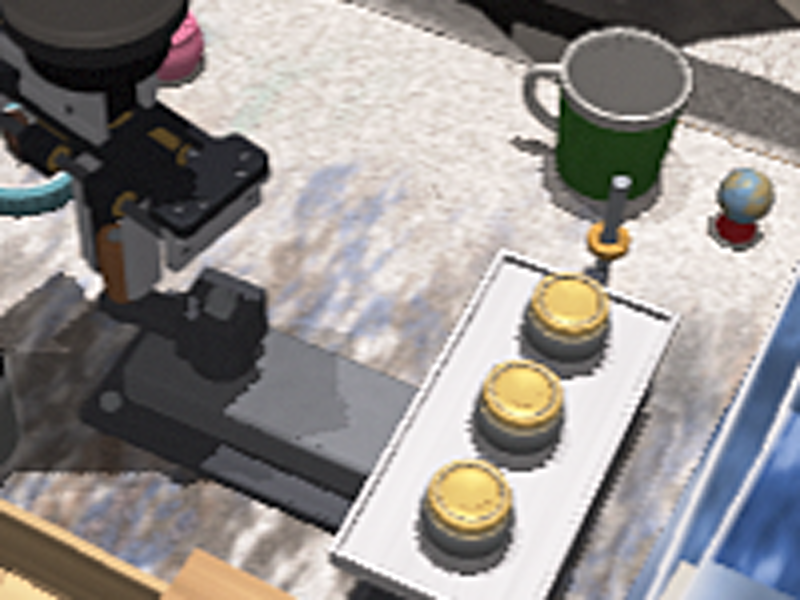

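>>> {"fn": "play_rows", "kwargs": {
  "series": [
    [[-2.3, 0, 0, 0, 1], [-4.5, 0, 0.6, 0, 1], [-6.3, 0, 2, 0, 1], [-7.5, 0, 3.8, 0, 1], [-8.1, 0, 6, 0, 1], [-7.8, 0, 8.3, 0, 1], [-6.8, 0, 10.3, 0, 1], [-5.2, 0, 11.9, 0, 1], [-3.1, 0, 12.8, 0, 1], [-0.9, 0, 12.9, 0, 1], [1.3, 0, 12.3, 0, 1], [3.1, 0, 11, 0, 1]]
  ]
}}

```text
time: 40.25
position: [0.5169, -0.0424, 0.1034]
tcp_rot: [-1.086, 1.385, -1.382]
wrist_force: [-6.0, 13.5, 3.2]
gripper_width: 0.0244
```

```bash
python3 circ.py 12 20;python3 - <<'E'
from h import *
m,im=snap("scene","s18",(200,130,400,280),4)
cv2.imwrite("pics/s18d.png",cv2.resize(im[165:235,310:380],None,fx=9,fy=8.5,interpolation=cv2.INTER_CUBIC))
E
```

```text
[ 0.5169 -0.0424  0.1034] r 0.0651 a0 -59.7 0.0244 [-6.  13.5  3.2]
[1.3, 0, -1.9, 0, 1], [1.8, 0, -4.1, 0, 1], [1.6, 0, -6.3, 0, 1], [0.6, 0, -8.3, 0, 1], [-1.0, 0, -9.9, 0, 1], [-3.1, 0, -10.8, 0, 1], [-5.4, 0, -11.0, 0, 1], [-7.5, 0, -10.4, 0, 1], [-9.4, 0, -9.0, 0, 1], [-10.6, 0, -7.2, 0, 1], [-11.2, 0, -5.0, 0, 1], [-10.9, 0, -2.7, 0, 1],
```

View pics/s18d.png

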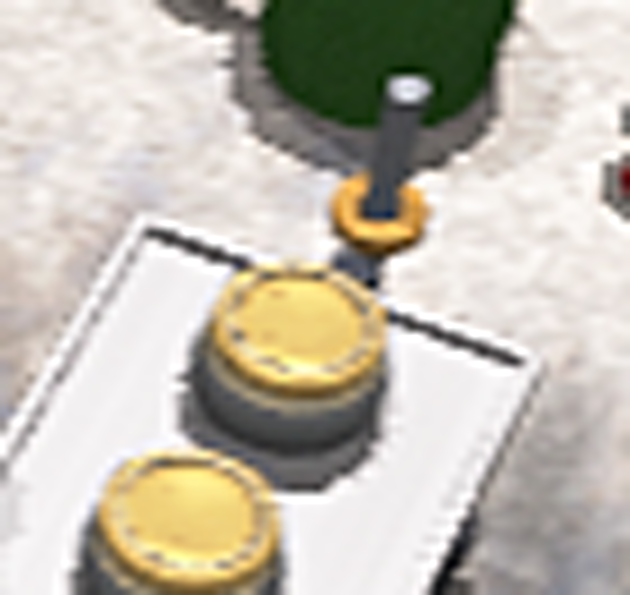

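```bash
python3 - <<'E'
from h import *
m=cam("scene"); f=lambda x,y:np.array((310+x/9,165+y/8.5))
for z in [.095,.098,.1,.102,.104]:
    print(z,[( (proj(m,[*p,z])[0]-[310,165])*[9,8.5]).round(0) for p in [(.6092,.1267),(.7165,.1311)]])
P=onz(m,f(408,88),.15)
for z in [.096,.099,.1015,.104]: print("collar",z,((proj(m,[P[0],P[1],z])[0]-[310,165])*[9,8.5]).round(0))
E
```

```text
0.095 [array([145., 232.]), array([543., 366.])]
0.098 [array([146., 225.]), array([545., 359.])]
0.1 [array([146., 220.]), array([546., 354.])]
0.102 [array([147., 215.]), array([548., 349.])]
0.104 [array([148., 210.]), array([549., 345.])]
collar 0.096 [377. 220.]
collar 0.099 [379. 213.]
collar 0.1015 [380. 207.]
collar 0.104 [381. 201.]
```

>>> {"fn": "play_rows", "kwargs": {
  "series": [
    [[1.3, 0, -1.9, 0, 1], [1.8, 0, -4.1, 0, 1], [1.6, 0, -6.3, 0, 1], [0.6, 0, -8.3, 0, 1], [-1, 0, -9.9, 0, 1], [-3.1, 0, -10.8, 0, 1], [-5.4, 0, -11, 0, 1], [-7.5, 0, -10.4, 0, 1], [-9.4, 0, -9, 0, 1], [-10.6, 0, -7.2, 0, 1], [-10.6, 0, -7.2, 0, 1], [-10.6, 0, -7.2, 0, 1]]
  ]
}}

```text
time: 41.8
position: [0.4725, 0.0789, 0.1037]
tcp_rot: [-1.085, 1.383, -1.381]
wrist_force: [-0.8, 9.2, 5.1]
gripper_width: 0.0238
```

```bash
python3 circ.py 3 20;python3 - <<'E'
from h import *
m,im=snap("scene")
cv2.imwrite("pics/s19d.png",cv2.resize(im[165:235,310:380],None,fx=9,fy=8.5,interpolation=cv2.INTER_CUBIC))
snap("wrist","w19")
E
```

```text
[0.4725 0.0789 0.1037] r 0.0661 a0 100.0 0.0238 [-0.8  9.2  5.1]
[-0.4, 0, 2.2, 0, 1], [-0.2, 0, 4.5, 0, 1], [0.8, 0, 6.5, 0, 1],
```

View pics/s19d.png

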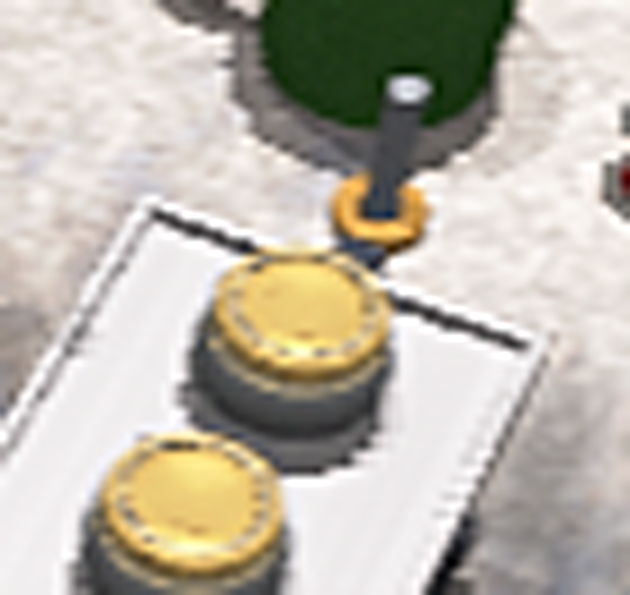

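View pics/w19.png

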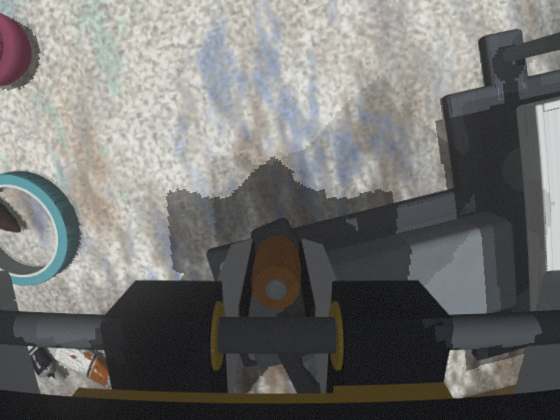

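```bash
python3 - <<'E'
import cv2,numpy as np
a=cv2.imread("pics/w3.png")[200:280,460:560]; b=cv2.imread("pics/w6.png")[0:80,225:325]
cv2.imwrite("pics/c36.png",np.hstack([cv2.resize(x,None,fx=4,fy=5,interpolation=cv2.INTER_CUBIC) for x in (a,b)]))
E
```

```text
(no output)
```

View pics/c36.png

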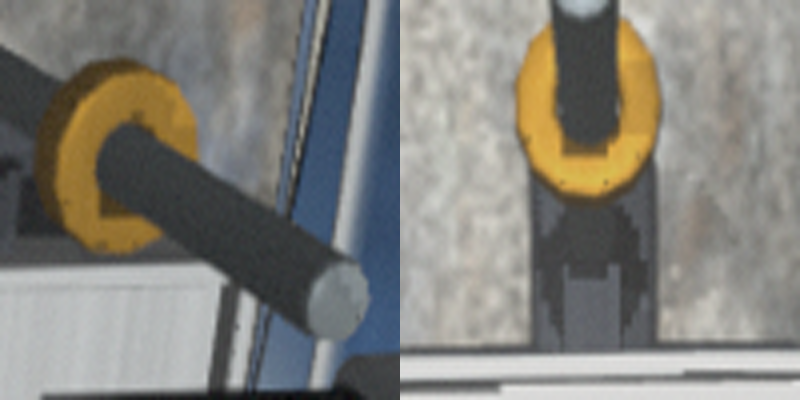

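```bash
python3 - <<'E'
from h import *
m=cam("wrist");s=get_state();Mt=np.eye(4);Mt[:3,:3]=axes();Mt[:3,3]=s["position"]
Ct=m["camera_from_world"]@Mt   # cam from tool
def model(pos,rv):
    A=np.eye(4);A[:3,:3]=R.from_rotvec(rv).as_matrix();A[:3,3]=pos
    q=dict(m);q["camera_from_world"]=Ct@np.linalg.inv(A);return q
m3=model([.52153,.15456,.14945],[-1.209,1.21,-1.21])
m6=model([.66447,.01791,.19806],[-1.21,1.208,-1.208])
P=onz(m3,(544.5,259.8),.15);print("post",P.round(4))
a=ray(m3,(491.8,231.4)); print("on vertical", tri(a,(np.array([P[0],P[1],0]),np.array([0,0,1.]))))
c=(225+(590-400)/4,(12+198)/2/5); b=ray(m6,c);print(c,"tri",tri(a,b))
print("vs scene post",tri(b,(np.array([P[0],P[1],0]),np.array([0,0,1.]))))
# deck rim in w3? shaft check
E
```

```text
post [0.6611 0.1598 0.15  ]
on vertical (array([0.66113849, 0.15988569, 0.10152633]), np.float64(0.00024226135175059712))
(272.5, 21.0) tri (array([0.66200325, 0.15924884, 0.0999316 ]), np.float64(0.0006918010473594794))
vs scene post (array([0.66141662, 0.15979051, 0.09688927]), np.float64(0.0006604736388793397))
```

Three independent estimates put the collar top at 0.100–0.1015. The deck should be at about 0.1017 from contact height plus 1236° of turns. Letting go of the sleeve and looking.

>>> {"fn": "play_rows", "kwargs": {
  "series": [
    [[0, 0, 0, 0, 0.6], [0, 0, 0, 0, 0.4], [0, 0, 0, 0, 0.36], [0, -5, 0, 0, 0.36], [0, -10, 0, 0, 0.36], [5, -14, 0, -0.2, 0.36], [10, -14, 0, -0.41, 0.36], [10, -14, 0, -0.41, 0.36], [10, -14, 0, -0.41, 0.36], [10, -14, 0, -0.41, 0.36], [10, -14, 0, -0.41, 0.36]]
  ]
}}

```text
time: 43.28
position: [0.4492, -0.0183, 0.2433]
tcp_rot: [-1.285, 1.083, -1.082]
wrist_force: [0.2, -0.2, 0.1]
gripper_width: 0.0603
```

```bash
python3 - <<'E'
from h import *
s=get_state();m,im=snap("wrist","w20");print(s["position"],s["joints"].round(2));mv([.484,.0135,.15],-80)
snap("scene","s20",(200,130,400,280),4)
E
```

```text
[ 0.44916927 -0.01831121  0.24333088] [ 0.86  0.13 -1.01  2.02  0.12  1.05 -0.04]
shift [-2.54  9.34  3.97] roll -0.003 psi now -80.19 rows 1.7
```

View pics/w20.png

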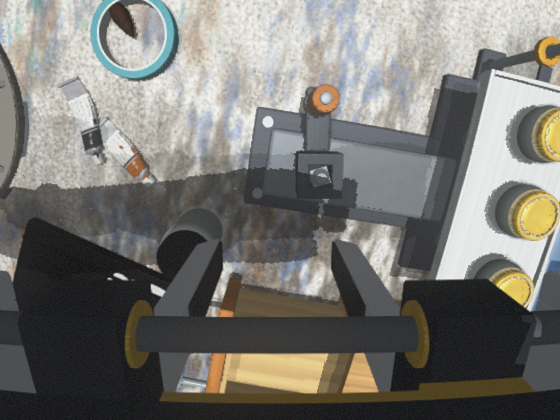

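View pics/s20.png

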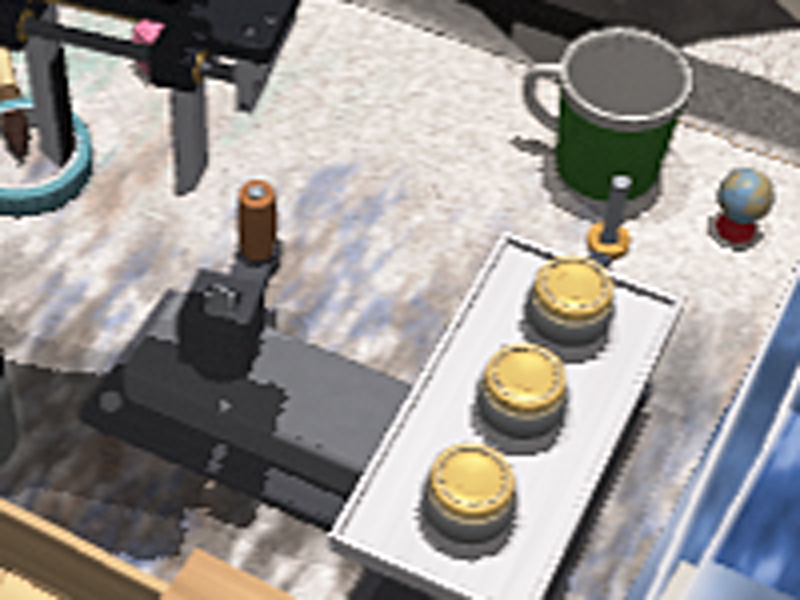

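```bash
python3 - <<'E'
import cv2
im=cv2.imread("pics/w20.png")[75:215,270:370];cv2.imwrite("pics/w20c.png",cv2.convertScaleAbs(cv2.resize(im,None,fx=4,fy=4,interpolation=cv2.INTER_CUBIC),alpha=1.8))
E
```

```text
(no output)
```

View pics/w20c.png

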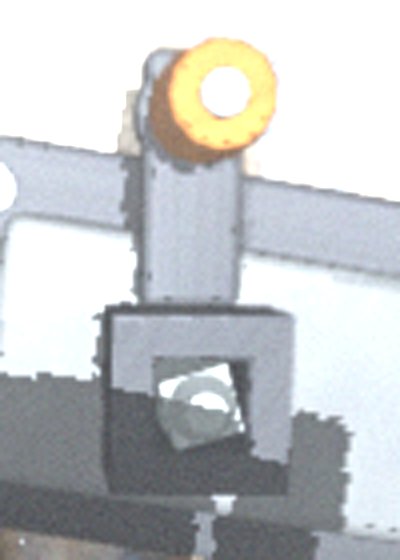

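```bash
python3 - <<'E'
from h import *
m=cam("wrist");f=lambda x,y:(270+x/4,75+y/4)
C=np.array([onz(m,f(*c),.097) for c in [(112,313),(293,315),(290,495),(108,493)]]);c=C.mean(0);print(c.round(4),[np.linalg.norm(C[i]-C[i-1]).round(4) for i in range(4)])
for a,b in [(0,1),(3,2)]: print(np.degrees(np.arctan2(*(C[b]-C[a])[:2][::-1])).round(1))
g=onz(m,f(224,92),.122);v=g-c;print(g.round(4),np.degrees(np.arctan2(v[1],v[0])),np.linalg.norm(v[:2]))
mv([c[0],c[1],.15],-80)
E
```

```text
[0.4835 0.0136 0.097 ] [np.float64(0.0402), np.float64(0.0397), np.float64(0.0403), np.float64(0.0411)]
9.4
9.3
[0.4721 0.0778 0.122 ] 100.1092665459124 0.06520558547578868
shift [-2.57  9.34  3.93] roll -0.003 psi now -80.18 rows 1.7
```

>>> {"fn": "play_rows", "kwargs": {
  "newtons": 40,
  "series": [
    [[-2.6, 0, 3.9, 0, 0.36], [-2.6, 5, 3.9, 0, 0.36], [-2.6, 9, 3.9, 0, 0.36], [-2.6, 9, 3.9, 0, 0.36], [-2.6, 13, 3.9, 0, 0.36], [-2.6, 15.6, 3.9, 0, 0.36], [-2.6, 15.6, 3.9, 0, 0.36], [-2.6, 15.6, 3.9, 0, 0.36]]
  ]
}}

```text
time: 44.38
position: [0.4842, 0.0132, 0.0893]
tcp_rot: [-1.284, 1.081, -1.084]
wrist_force: [-0.1, 0.7, 0.7]
gripper_width: 0.0603
```

>>> {"fn": "play_rows", "kwargs": {
  "newtons": 40,
  "series": [
    [[0, 0, 0, 0, 1], [0, 0, 0, 0, 1], [0, 0, 0, 0, 1], [0, 0, 0, 0, 1]]
  ]
}}

```text
time: 44.88
position: [0.4832, 0.0127, 0.0881]
tcp_rot: [-1.285, 1.082, -1.083]
wrist_force: [-3.6, -2.3, 11.5]
gripper_width: 0.0396
```

>>> {"fn": "play_rows", "kwargs": {
  "series": [
    [[0, -1, 0, 0, 1], [0, -2, 0, 0, 1], [0, -3, 0, 0, 1], [0, -4, 0, 0, 1], [0, -5, 0, 0, 1], [0, -6, 0, 0, 1], [0, -6, 0, 0, 1]]
  ]
}}

```text
time: 45.75
position: [0.4835, 0.0129, 0.1483]
tcp_rot: [-1.284, 1.081, -1.083]
wrist_force: [-1.1, 0.1, -3.1]
gripper_width: 0.0399
```

```bash
python3 - <<'E'
from h import *
s=get_state();print(s["wrist_force"],s["gripper_width"])
mv([.4975,-.13,.23],-85);mv([.4975,-.2505,.23],-85)
m,im=snap("top","t21",(230,100,430,260),4)
E
```

```text
[-1.08210324  0.07743609 -3.14765151] 0.03989187933371952
shift [14.32 -8.17 -1.04] roll 0.083 psi now -80.22 rows 2.6
shift [26.2  -8.17 -3.09] roll 0.083 psi now -80.22 rows 4.4
```

View pics/t21.png

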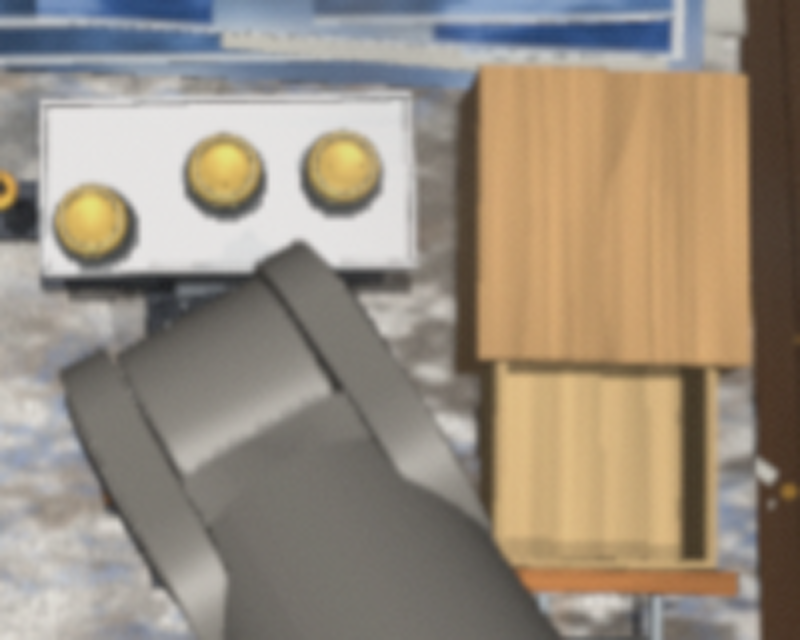

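Top view: pot C now sits near the deck's left corner (crop (93,222)), so it was knocked aside but still looks upright and inside the rim. I will check it after stowing the crank.

>>> {"fn": "play_rows", "kwargs": {
  "series": [
    [[0, -4, 0, 0, 1], [0, -8.2, 0, 0, 1], [14.3, -8.2, -1, 0.08, 1], [26.2, -8.2, -3.1, 0.08, 1], [26.2, -8.2, -3.1, 0.08, 1], [26.2, -8.2, -3.1, 0.08, 1], [26.2, -8.2, -3.1, 0.08, 1], [26.2, -8.2, -3.1, 0.08, 1], [26.2, -8.2, -3.1, 0.08, 1], [26.2, -8.2, -3.1, 0.08, 1]]
  ]
}}

```text
time: 47.05
position: [0.4974, -0.249, 0.2297]
tcp_rot: [-1.252, 1.14, -1.14]
wrist_force: [-0.6, 0.0, -2.1]
gripper_width: 0.0397
```

```bash
python3 - <<'E'
from h import *
s=get_state();m,im=snap("wrist","w22");print(s["position"],s["joints"].round(2));mv([.4975,-.2505,.058],-85)
f=lambda x,y:(230+x/4,100+y/4)
mt=cam("top")
print("C",onz(mt,f(93,218),.141).round(4)+[.003,.0025,0],"others",onz(mt,f(225,168),.141).round(4),onz(mt,f(343,165),.141).round(4))
for c in [(44,104),(412,96),(412,266),(44,274)]: print(onz(mt,f(*c),.107).round(4))
E
```

```text
[ 0.49736986 -0.24898623  0.22966962] [ 1.06  0.35 -0.87  1.83  0.3   1.1   0.18]
shift [ 0.12 17.17  0.  ] roll 0.006 psi now -84.68 rows 2.7
C [0.6355 0.0974 0.141 ] others [0.662  0.0164 0.141 ] [ 0.6633 -0.0538  0.141 ]
[0.7109 0.1275 0.107 ]
[ 0.7143 -0.1002  0.107 ]
[ 0.6077 -0.0979  0.107 ]
[0.6046 0.1272 0.107 ]
```

View pics/w22.png

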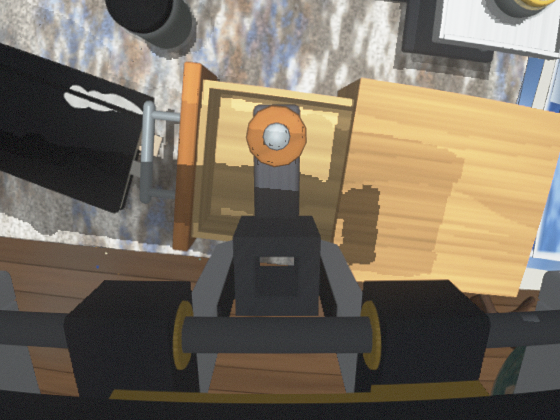

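>>> {"fn": "play_rows", "kwargs": {
  "series": [
    [[0, 5, 0, 0, 1], [0, 10, 0, 0, 1], [0, 14, 0, 0, 1], [0, 16, 0, 0, 1], [0, 16.9, 0, 0, 1], [0, 17.1, 0, 0, 1], [0, 17.1, 0, 0, 1]]
  ]
}}

```text
time: 47.98
position: [0.4978, -0.2508, 0.0595]
tcp_rot: [-1.251, 1.141, -1.143]
wrist_force: [0.2, -0.4, -2.5]
gripper_width: 0.0398
```

>>> {"fn": "play_rows", "kwargs": {
  "series": [
    [[0, 0.2, 0, 0, 1], [0, 0.4, 0, 0, 1], [0, 0.4, 0, 0, 1]]
  ]
}}

```text
time: 48.35
position: [0.4971, -0.2506, 0.0545]
tcp_rot: [-1.251, 1.142, -1.142]
wrist_force: [0.2, 0.0, -2.9]
gripper_width: 0.0397
```

>>> {"fn": "play_rows", "kwargs": {
  "series": [
    [[0, 0.1, 0, 0, 1], [0, 0.2, 0, 0, 1], [0, 0.2, 0, 0, 1]]
  ]
}}

```text
time: 48.72
position: [0.4977, -0.2509, 0.053]
tcp_rot: [-1.251, 1.141, -1.143]
wrist_force: [-0.0, -2.4, 6.1]
gripper_width: 0.0401
```

>>> {"fn": "play_rows", "kwargs": {
  "series": [
    [[0, 0, 0, 0, 0.5], [0, 0, 0, 0, 0.36], [0, 0, 0, 0, 0.36], [0, -6, 0, 0, 0.36], [0, -12, 0, 0, 0.36], [0, -17, 0, 0, 0.36], [0, -17, 0, 0, 0.36], [0, -17, 0, 0, 0.36]]
  ]
}}

```text
time: 49.72
position: [0.4967, -0.2506, 0.222]
tcp_rot: [-1.251, 1.143, -1.142]
wrist_force: [-0.6, 0.5, -0.4]
gripper_width: 0.0598
```

```bash
python3 - <<'E'
from h import *
s=get_state();m,im=snap("wrist","w23");print(s["position"]);m,im=snap("scene","s23",(150,200,350,350),4)
E
```

```text
[ 0.49667532 -0.25062206  0.22201685]
```

View pics/w23.png

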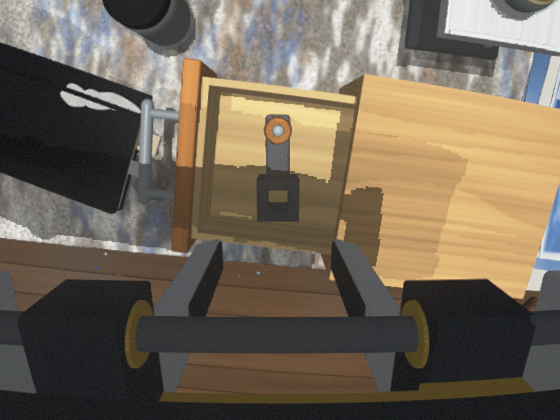

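View pics/s23.png

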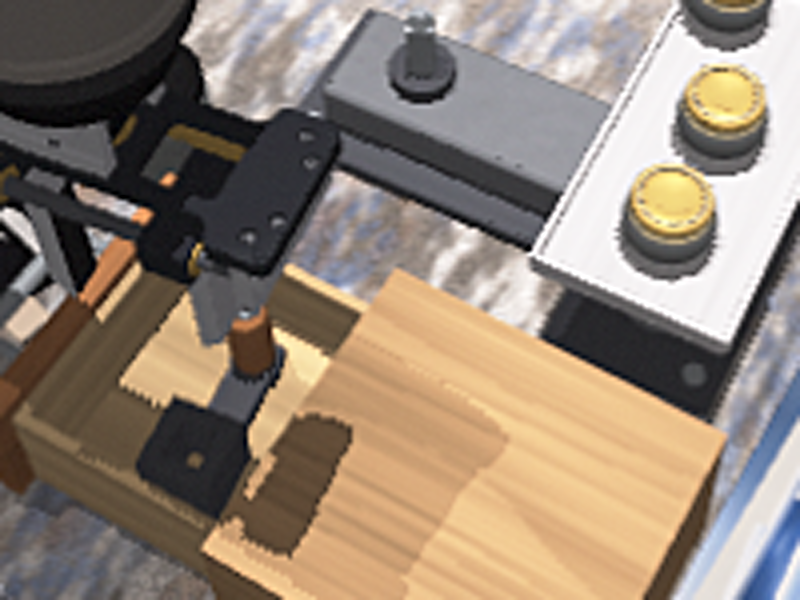

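The crank lies flat in the drawer (wrist: hub (278,197), grip (278,130)). Now to the handle to shut it.

```bash
python3 - <<'E'
from h import *
m=cam("wrist");a,b=onz(m,(148,105),.067),onz(m,(148,195),.067);print(a.round(4),b.round(4)); c=(a+b)/2
mv([c[0],c[1],.2],-91);print(c)
E
```

```text
[ 0.3757 -0.1725  0.067 ] [ 0.3767 -0.2539  0.067 ]
shift [ -4.79   2.15 -11.64] roll 0.108 psi now -84.79 rows 2.0
[ 0.37621011 -0.21319323  0.067     ]
```

>>> {"fn": "play_rows", "kwargs": {
  "series": [
    [[-4.4, 0, -11.9, 0.11, 0.62], [-4.4, 0, -11.9, 0.11, 0.62], [-4.4, 2.1, -11.9, 0.11, 0.62], [-4.4, 2.1, -11.9, 0.11, 0.62], [-4.4, 2.1, -11.9, 0.11, 0.62], [-4.4, 2.1, -11.9, 0.11, 0.62]]
  ]
}}

```text
time: 50.58
position: [0.3754, -0.2173, 0.2016]
tcp_rot: [-1.199, 1.223, -1.222]
wrist_force: [-0.2, -0.2, -0.9]
gripper_width: 0.0362
```

```bash
python3 - <<'E'
from h import *
s=get_state();m,im=snap("wrist","w24");print(s["position"],s["gripper_width"]);mv([.3735,-.217,.067])
E
```

```text
[ 0.37541114 -0.21727343  0.20157001] 0.036228659649478905
shift [-1.000e-02  1.346e+01 -1.800e-01] roll 0 psi now -91.05 rows 2.2
```

View pics/w24.png

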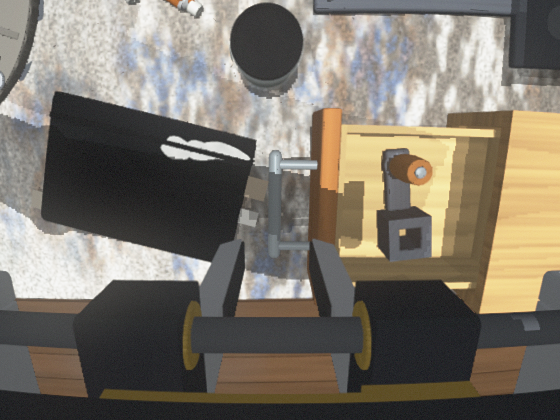

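>>> {"fn": "play_rows", "kwargs": {
  "newtons": 20,
  "series": [
    [[0, 6, -0.1, 0, 0.62], [0, 11, -0.1, 0, 0.62], [0, 13.4, -0.1, 0, 0.62], [0, 13.4, -0.1, 0, 0.62], [0, 13.4, -0.1, 0, 1], [0, 13.4, -0.1, 0, 1], [0, 13.4, -0.1, 0, 1], [0, 13.4, -0.1, 0, 1]]
  ]
}}

```text
time: 51.62
position: [0.3741, -0.218, 0.0682]
tcp_rot: [-1.2, 1.222, -1.225]
wrist_force: [-0.2, 0.3, 8.5]
gripper_width: 0.0104
```

>>> {"fn": "play_rows", "kwargs": {
  "series": [
    [[0, 0, 2, 0, 1], [0, 0, 4, 0, 1], [0, 0, 6, 0, 1], [0, 0, 8, 0, 1], [0, 0, 10, 0, 1], [0, 0, 11, 0, 1], [0, 0, 12, 0, 1], [0, 0, 12.5, 0, 1], [0, 0, 12.5, 0, 1]]
  ]
}}

```text
time: 52.75
position: [0.4998, -0.222, 0.0681]
tcp_rot: [-1.2, 1.222, -1.227]
wrist_force: [0.1, -10.6, 5.7]
gripper_width: 0.01
```

>>> {"fn": "play_rows", "kwargs": {
  "series": [
    [[0, 0, 0.3, 0, 1], [0, 0, 0.6, 0, 1], [0, 0, 0.6, 0, 1]]
  ]
}}

```text
time: 53.12
position: [0.5003, -0.2214, 0.0669]
tcp_rot: [-1.207, 1.23, -1.222]
wrist_force: [-28.4, -5.5, 24.2]
gripper_width: 0.0102
```

The drawer hit its end stop (28 N, no further travel), so it is shut. Releasing and raising.

>>> {"fn": "play_rows", "kwargs": {
  "series": [
    [[0, 0, -0.5, 0, 1], [0, 0, -0.5, 0, 0.8], [0, 0, -0.5, 0, 0.65], [0, 0, -0.5, 0, 0.65], [0, -6, -0.5, 0, 0.65], [0, -12, -0.5, 0, 0.65], [0, -16, -0.5, 0, 0.65], [0, -16, -0.5, 0, 0.65], [0, -16, -0.5, 0, 0.65]]
  ]
}}

```text
time: 54.25
position: [0.4993, -0.2199, 0.2269]
tcp_rot: [-1.2, 1.224, -1.223]
wrist_force: [-0.5, 0.0, -0.5]
gripper_width: 0.0331
```

```bash
python3 - <<'E'
from h import *
s=get_state();m,im=snap("wrist","w25");print(s["position"]);mv([.63,.02,.27],-90)
print([onz(m,c,.067).round(4) for c in [(281,155),(278,257)]])
snap("scene","s25")
E
```

```text
[ 0.49929374 -0.21985223  0.226898  ]
shift [-24.22  -4.36  12.63] roll -0.019 psi now -91.09 rows 4.4
[array([ 0.5046, -0.1766,  0.067 ]), array([ 0.5001, -0.2759,  0.067 ])]
```

View pics/w25.png

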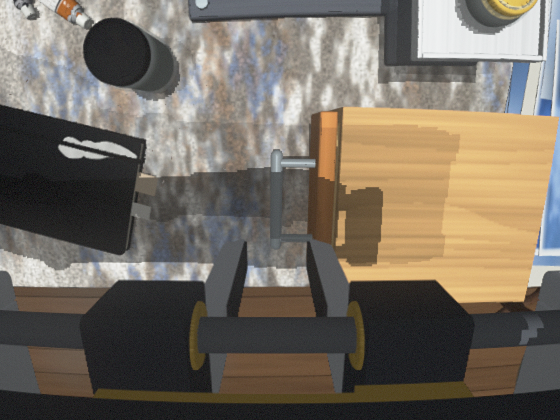

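View pics/s25.png

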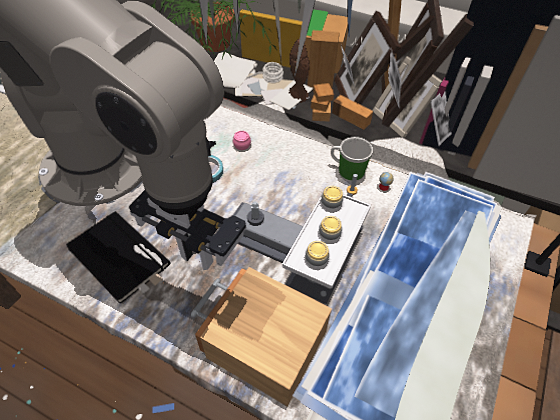

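>>> {"fn": "play_rows", "kwargs": {
  "series": [
    [[-24.2, -4.4, 12.6, -0.02, 0], [-24.2, -4.4, 12.6, -0.02, 0], [-24.2, -4.4, 12.6, -0.02, 0], [-24.2, -4.4, 12.6, -0.02, 0], [-24.2, -4.4, 12.6, -0.02, 0], [-24.2, -4.4, 12.6, -0.02, 0], [-24.2, -4.4, 12.6, -0.02, 0], [-24.2, -4.4, 12.6, -0.02, 0]]
  ]
}}

```text
time: 55.35
position: [0.6298, 0.0182, 0.271]
tcp_rot: [-1.21, 1.21, -1.21]
wrist_force: [0.2, 0.9, -0.4]
gripper_width: 0.0939
```

```bash
python3 - <<'E'
from h import *
s=get_state();m,im=snap("wrist","w26");print(s["position"])
m,im=snap("scene");cv2.imwrite("pics/s26.png",cv2.resize(im[170:250,310:390],None,fx=7,fy=7,interpolation=cv2.INTER_CUBIC))
E
```

```text
[0.62978412 0.01817287 0.27098204]
```

View pics/w26.png

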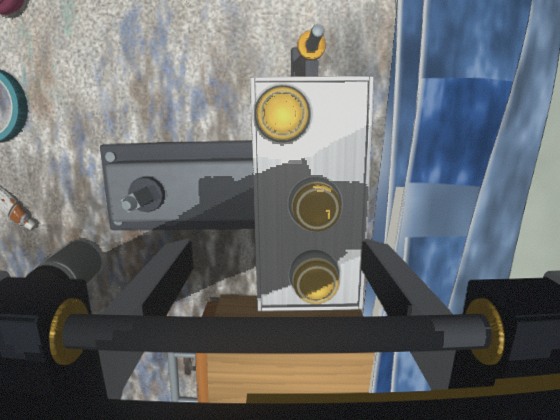

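View pics/s26.png

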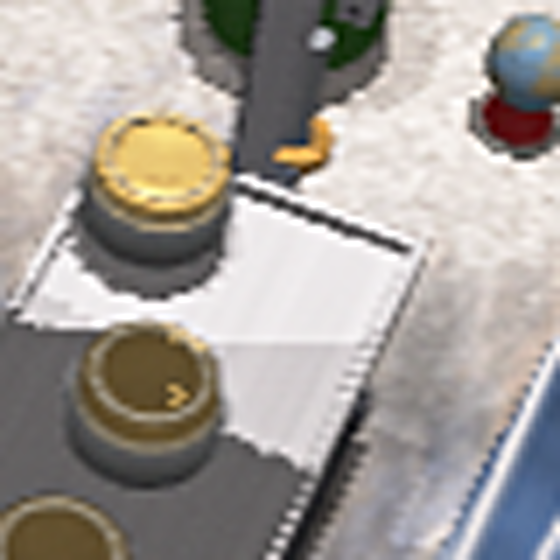

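```bash
python3 - <<'E'
from h import *
m=cam("wrist")
im=cv2.imread("pics/w26.png");hsv=cv2.cvtColor(im,cv2.COLOR_BGR2HSV)
cv2.imwrite("pics/w26c.png",cv2.resize(im[65:165,235:385],None,fx=5,fy=5,interpolation=cv2.INTER_CUBIC))
print("rim",onz(m,(257,110),.1075).round(4),onz(m,(369,110),.1075).round(4),onz(m,(300,80),.1075).round(4))
print("lid",onz(m,(282.5,112),.1415).round(4),"body",onz(m,(283,114),.127).round(4))
E
```

```text
rim [0.6128 0.1018 0.1075] [0.7141 0.1023 0.1075] [0.6512 0.1278 0.1075]
lid [0.6352 0.0989 0.1415] body [0.6359 0.0977 0.127 ]
```

View pics/w26c.png

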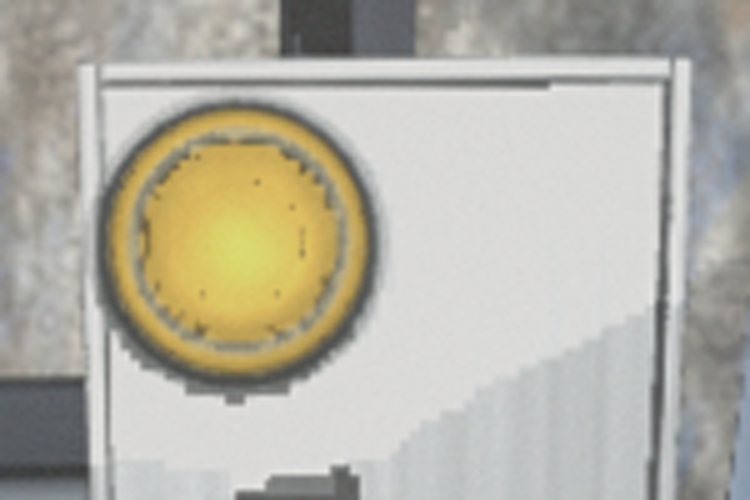

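```bash
python3 - <<'E'
from h import *
m,im=snap("top","t27",(230,100,430,260),4)
E
```

```text
(no output)
```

View pics/t27.png

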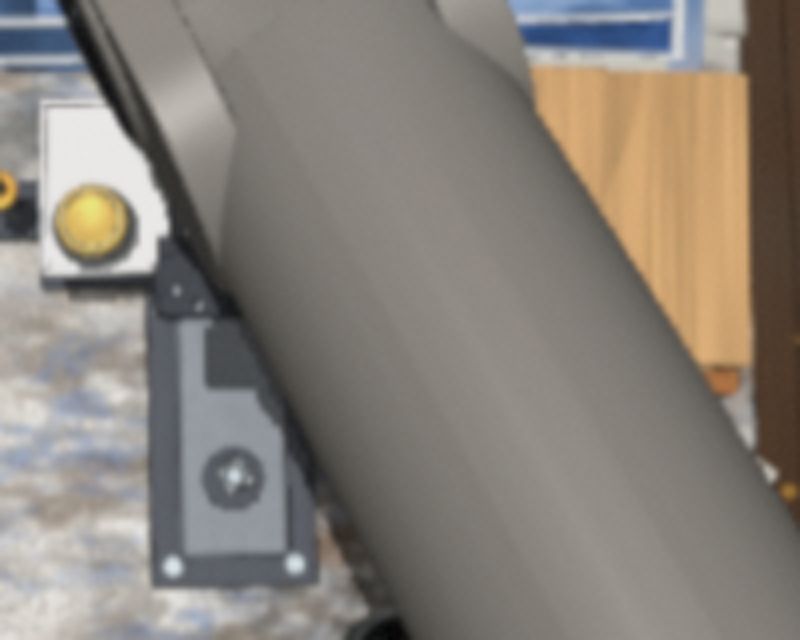

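>>> {"fn": "play_rows", "kwargs": {
  "series": [
    [[-16, -3, -14, 0, 0], [-16, -3, -14, 0, 0], [-16, -3, -14, 0, 0], [-16, -3, -14, 0, 0], [-16, -3, -14, 0, 0], [-16, -3, -14, 0, 0], [-16, -3, -14, 0, 0]]
  ]
}}

```text
time: 56.38
position: [0.4908, 0.1784, 0.3011]
tcp_rot: [-1.209, 1.211, -1.209]
wrist_force: [-0.3, 0.1, 0.3]
gripper_width: 0.0941
```

```bash
python3 - <<'E'
from h import *
m,im=snap("top"); a=cv2.imread("pics/topc.png")[250:480,440:770]
b=cv2.resize(im[100:260,230:430],None,fx=4,fy=4,interpolation=cv2.INTER_CUBIC)[250:480,440:770]
cv2.imwrite("pics/t28.png",np.hstack([a,b]))
m,im=snap("scene"); cv2.imwrite("pics/s28.png",cv2.resize(im[250:340,180:300],None,fx=5,fy=5,interpolation=cv2.INTER_CUBIC))
E
```

```text
(no output)
```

View pics/t28.png

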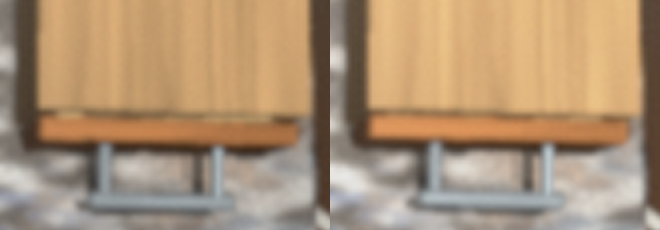

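View pics/s28.png

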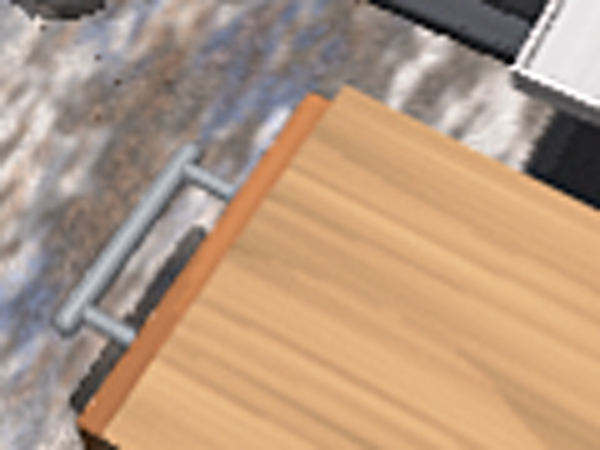

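The gap strip seen at the start is gone, so the drawer is shut. One last look at the deck and collar.

```bash
python3 - <<'E'
from h import *
m,im=snap("scene");cv2.imwrite("pics/s29.png",cv2.resize(im[165:265,290:390],None,fx=6,fy=6,interpolation=cv2.INTER_CUBIC))
for z in [.101,.104,.107,.110]:
    print(z,[((proj(m,[*p,z])[0]-[290,165])*6).round(0) for p in [(.6092,.1267),(.7165,.1311)]])
E
```

```text
0.101 [array([218., 154.]), array([485., 248.])]
0.104 [array([219., 149.]), array([486., 243.])]
0.107 [array([219., 144.]), array([487., 238.])]
0.11 [array([220., 138.]), array([489., 233.])]
```

View pics/s29.png

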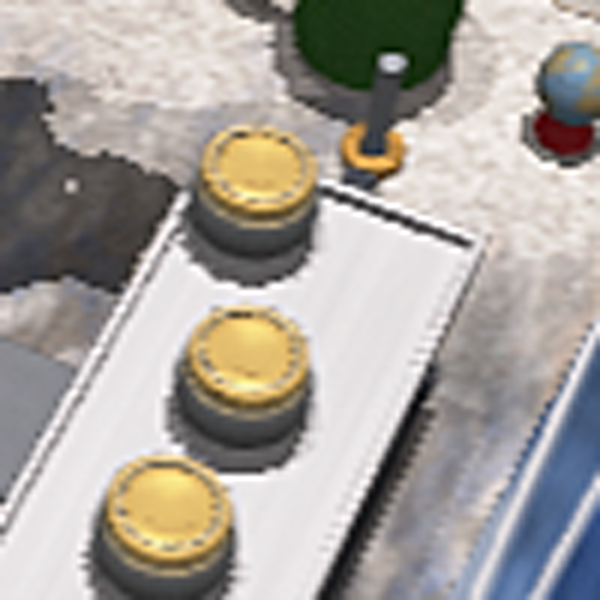

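The right rim corner is at (487,238), which puts the rim at 0.107 and the deck at 0.101, level with the collar. All three pots are upright, so I am handing in.

```bash
python3 -c "
from bench import ticket
print(ticket.sign_off())"
```

```text
the job is handed in; nothing more can be done
None
```

The job is done and handed in at about 56 s of the 210 s allowed; the sign-off gives no verdict. I stood the three yellow-lidded pots that were present on the lowered deck. I then fitted the crank, wound it about 1236° clockwise, took it off, laid it flat in the drawer and shut the drawer.

**Last checks:**
- **Deck height:** the deck is at about 0.101 m from the rim corner in the scene view, and 0.1015–0.1017 m from the contact height plus turns. The collar top measured 0.1015 m in two estimates and 0.100 m by triangulating two wrist views. One more combination of views gave 0.097 m, which I set aside as poorly conditioned. If it were right, the deck would be just past the 4 mm limit.
- **Pots:** all three look upright inside the rim. One was knocked about 3 cm aside, apparently by the announced disturbance, just as I lifted the crank off. It now rests against the -x rim at about x = -28 mm, y = +80 mm from the deck centre. I left it there because both are inside the limits.
- **Drawer and crank:** the drawer stopped hard at its end with 28 N on the wrist, and the gap seen at the start is gone from the top view. The crank was lying flat when I last saw it, before shutting.
- **Collar and bystanders:** the collar had not moved in the pictures, and I saw no sign that the mug, globe or jar had moved. I did not measure those three at the end.

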